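Clear an ENT tray: tip out the used tips, thread the ear loops

TASK

Clear up after the clinic: pinch the orange tub's handle bar and lid tab together so that the lid stays shut, carry it to the blue mat and set it down closed; only then slide the lid aside to the rear, lay it flat on the mat, tip all the used tips from the tub into the white bin without touching them with the fingers, and stand the empty tub upright on the mat too. Push the plain rod end of every ear loop through an eyelet of the rack, well through to the far side with the handle left resting on the rack's block. Leave the beaker, tip remover and white bottle alone.

Things in the scene. Friction and masses are not known exactly. Their poses are not given: they have to be found in the camera images.
- tub_c (a point): loose translucent orange scoop tub, 130 mm long (x), 94 wide (y), 220 g; point: on its middle axis, 44 mm above its underside. Body 45 mm high (rim), open on top, guide lips 6 mm higher along the long sides. Floor flat in the rear (+x) half, then a 30 degree ramp up to the spout edge, 70 mm in front: tipped 50 to 60 degrees to the front (-x), the tips slide out over the spout.
- tub_bar (a point): centre of the tub's handle bar, an orange upright plate across the tub like a basket handle: 8 mm thick (x), 94 mm long (y), 30 mm high, from 58 to 88 mm above the tub's underside; it is 4 mm in front (-x) of the tub's middle. The lid passes under it. Axes as the tub's, x to the rear.
- lid_c (a point): loose white lid, 70 g, a flat plate 125 x 74 x 4 mm with an upright tab in its middle; point: middle of the lid, 36.5 mm above its underside. At the start it lies shut on the tub's rim (underside 45 mm above the tub's), axes along the tub's. It can slide only to the rear (+x); after 70 mm its front is clear of the bar and it can be lifted off.
- lid_tab (a point): top centre of the lid's tab, 73 mm above the lid's underside, 4.5 mm behind (+x) the lid's middle; the tab is 8 mm thick (x), 40 mm wide (y). With the lid shut it stands just behind the bar (gap 0.5 mm), so one pinch along x, 17 mm wide, takes bar and tab together and presses the lid shut. It stands 30 mm higher than the bar and can be pinched alone above it.
- mat_top (a point): fixed blue wash mat 150 (x) x 250 (y) x 4 mm lying on the counter; point: centre of its top face. Big enough for tub and lid side by side along y.
- bin_in (a point): fixed white enamel tilting bin, swung out, open at the top: 190 (x) x 200 (y) mm outside, walls 5 mm, rim 105 mm above this point, which is the centre of its inner floor (5 mm above the counter).
- eye0 (a point): eyelet 1 of 4 in the fixed rack, an aluminium block 100 (x) x 212 (y) mm, 36 mm high, with an upright blue flange 8 mm thick, 80 mm high at its rear. Point: centre of the 18 mm hole right through the flange, 45 mm above the counter, 9 above the block's top; x runs through the hole to the rear (push this way; 104 mm of block lie in front), y along the row, eyelets 52 mm apart.
- eye1 (a point): eyelet 2 of 4 in the fixed rack, an aluminium block 100 (x) x 212 (y) mm, 36 mm high, with an upright blue flange 8 mm thick, 80 mm high at its rear. Point: centre of the 18 mm hole right through the flange, 45 mm above the counter, 9 above the block's top; x runs through the hole to the rear (push this way; 104 mm of block lie in front), y along the row, eyelets 52 mm apart.
- eye2 (a point): eyelet 3 of 4 in the fixed rack, an aluminium block 100 (x) x 212 (y) mm, 36 mm high, with an upright blue flange 8 mm thick, 80 mm high at its rear. Point: centre of the 18 mm hole right through the flange, 45 mm above the counter, 9 above the block's top; x runs through the hole to the rear (push this way; 104 mm of block lie in front), y along the row, eyelets 52 mm apart.
- eye3 (a point): eyelet 4 of 4 in the fixed rack, an aluminium block 100 (x) x 212 (y) mm, 36 mm high, with an upright blue flange 8 mm thick, 80 mm high at its rear. Point: centre of the 18 mm hole right through the flange, 45 mm above the counter, 9 above the block's top; x runs through the hole to the rear (push this way; 104 mm of block lie in front), y along the row, eyelets 52 mm apart.
- tip0_c (a point): used black otoscope tip 1, a loose slippery cone 40 mm long, 18 mm thick at the wide end, inside the tub at the start; point: near its middle.
- tip1_c (a point): used black otoscope tip 2, a loose slippery cone 40 mm long, 18 mm thick at the wide end, inside the tub at the start; point: near its middle.
- tip2_c (a point): used black otoscope tip 3, a loose slippery cone 40 mm long, 18 mm thick at the wide end, inside the tub at the start; point: near its middle.
- loop0_c (a point): loose ear loop 1 (may be absent), lying on the counter, 170 mm long along x: dark square handle 64 x 12 x 12 mm in the middle, a plain chrome rod end 8 mm thick reaching from the handle to 85 mm on the +x side, a thin wire loop on the -x side. Point: centre of the handle, 6 mm above the underside; the rod lies on the same line. 60 g.
- loop0_end (a point): end of the plain rod of ear loop 1 (may be absent).
- loop1_c (a point): loose ear loop 2 (may be absent), lying on the counter, 170 mm long along x: dark square handle 64 x 12 x 12 mm in the middle, a plain chrome rod end 8 mm thick reaching from the handle to 85 mm on the +x side, a thin wire loop on the -x side. Point: centre of the handle, 6 mm above the underside; the rod lies on the same line. 60 g.
- loop1_end (a point): end of the plain rod of ear loop 2 (may be absent).
- loop2_c (a point): loose ear loop 3 (may be absent), lying on the counter, 170 mm long along x: dark square handle 64 x 12 x 12 mm in the middle, a plain chrome rod end 8 mm thick reaching from the handle to 85 mm on the +x side, a thin wire loop on the -x side. Point: centre of the handle, 6 mm above the underside; the rod lies on the same line. 60 g.
- loop2_end (a point): end of the plain rod of ear loop 3 (may be absent).
- loop3_c (a point): loose ear loop 4 (may be absent), lying on the counter, 170 mm long along x: dark square handle 64 x 12 x 12 mm in the middle, a plain chrome rod end 8 mm thick reaching from the handle to 85 mm on the +x side, a thin wire loop on the -x side. Point: centre of the handle, 6 mm above the underside; the rod lies on the same line. 60 g.
- loop3_end (a point): end of the plain rod of ear loop 4 (may be absent).
- beaker_c (a point): loose frosted glass beaker, 68 mm wide, 85 mm high, a bystander; point half-way up.
- remover_c (a point): loose black plastic tip remover, 52 mm wide, 105 mm high, upright, a bystander; point half-way up.
- spray_c (a point): loose white screw-cap bottle, 56 mm wide, 150 mm high, a bystander; point half-way up.

How it is judged:
By the outcome, as a careful person would: the job done as asked, in the order asked, and still so for the second after the job is handed in, with the robot touching nothing.
Of loop0, loop1, loop2, loop3 only 2 to 4 are there at a start; the rules pass over those that are not, and their reading is None.
At some moment in a run one of loop0, loop1, loop2, loop3 may be knocked a few centimetres aside while the robot is not near it.
It also fails if it takes over 210 s, if anything falls off the work surface, if the arm or the gripper's body presses on something with over 40 N, if the wrist force passes 120 N, or if a joint passes its speed limit or range.

ROBOT

A 6-joint arm with a two-finger parallel gripper is mounted at the origin on the work surface. World frame = base frame: x ahead of the robot, y to its left, z up, the work surface at z = 0. Lengths are in m, angles in rad, forces in N, time in s.
With the tool pointing down it reaches from about 0.375 to 0.975 m from the base axis. Payload 3.8 kg.
Tool frame: the origin (TCP) lies midway between the tips of the shut fingers; the grasp point (between the pads) lies 19 mm behind it; z points along the fingers, y is the direction in which the jaws open and shut (so a half turn about z gives the same grasp; the last joint's range is limited). The gripper opens to 85 mm and grips with 20 to 120 N. Pads are 22 mm wide; open, the fingers measure 114 mm over their backs; the gripper's body (76 mm by 85 mm) begins 54 mm behind the grasp point. The pads swing forward as they close: fully open they stand 13 mm farther back than shut.
Start: joints at [1.065, 0.264, 1.604, -0, 1.274, -0.037], TCP at [0.305, 0.602, 0.231] pointing down, gripper open.
Joint ranges: [-2.63, 2.63], [-0.94, 2.18], [0.31, 2.57], [-1.31, 4.45], [0, 2.66], [-2.55, 2.55]. Speed limits (rad/s): [2.57, 2.57, 3.14, 3.14, 3.14, 3.14].

INTERFACE

Orientations are given as a rotation vector (axis times angle).
In Python, from workcell import bot gives the robot as it stands.
- The arm moves only by the shell command python3 -m inch 'ROWS' [FORCE]. ROWS is JSON, a list of rows, each an object of numbers: "dx", "dy", "dz": the shift along the tool's x, y, z in m; "ax", "ay", "az": the turn, a rotation vector about the tool's x, y, z in degrees; "fingers": the opening, from -1 (shut) to 1 (fully open). A call has 1 to 20 rows; each row is the pose to reach, as a shift and turn from the pose measured when the call began, along the tool's axes at that moment; what a row does not reach only later rows make up. A row lasts 1/8 s, in which the tool goes at most 62.5 mm and 10.7 degrees, less where a joint would pass 70% of its speed; a pose out of reach is approached as far as the arm can. A call with a gripper value outside its range is refused whole. The fingers move at their own pace and stop on an object; FORCE is the grip in N (left out, the last holds). Time passes only in rows, so rows that repeat a pose let the fingers close. It gives the time, the measured TCP pose, the force and the opening at its end, in the units of the state.
- bot.read_state(): the state, without advancing time (a new reading comes with each control period).
- bot.read_camera(name): name is "scene" or "top" or "wrist"; returns (picture, depth): 480x640x3 uint8, blue, green, red; 480x640 float32, m along the optical axis (not along the pixel's ray), 0 where there is no reading.
- bot.get_calibration(name): a dict with "intrinsics" (3x3 intrinsics, pixels), "view" (4x4, takes a point from world to camera coordinates). Camera axes: x right, y down, z forward; pixel columns grow to the right and rows downward; lengths in m; the calibration is good to about 2 mm. A picture is of the moment at which its call begins: read the wrist's pose just before it. get_calibration takes no time and is no camera call; for the wrist camera it gives the pose at the moment of the call.
- bot.finish_job(): hands the job in, once; it reports no verdict.
Trained networks look in the newest picture that a camera, given by its name, has taken for a name from the list of things; names that differ only in an ending like _2 or _b are one class to them, and where a whole thing is asked for, a point or a joint stands for the part that bears it (a point fixed in the world has none). Each returns a list of dicts, best first, with "p" (0 to 1); they miss things now and then, are a little off and sometimes report something else, mostly with a low value. They report only what shows in the picture. A call takes as long as a camera call.
- bot.masks_of(camera, thing): "region" (480x640 bool, what is visible of it) and "box" ([left, top, right, bottom] in pixels, round what is visible of it).
The state is a dict: "time": time; "q": joint angles; "joint_vel": joint speeds; "joint_torque": joint torques, N m; "tool_pos": TCP position; "tcp_rot": TCP orientation; "wrist_force": force on the tool from outside, world axes, zero at the start; "torque": the same for the moment, N m; "width": opening from 0.0 (shut) to 1.0 (fully open).
Only numpy, scipy, OpenCV 4.12 (cv2) and the standard library are available. Lean on these libraries where they do the work, as an engineer would, in place of code of your own. Each camera call takes 0.05 s, during which the arm holds its last target. There are 200 camera calls.

## Working session

There is one attempt and no reset: what is moved stays moved. The work goes in short steps, Python scripts to look and compute and a shell command to move; the robot and the scene stay as the last step left them, time stands still between calls to the robot, and variables do not carry over. Pictures are saved under pics/ and viewed, about 12 in all and at most 16, crops included, and the job is handed in when it is done.

```bash
ls; mkdir -p pics
python3 - <<'E'
from workcell import bot
import cv2,numpy as np
s=bot.read_state();print(s)
for c in ["scene","top"]:
    im,d=bot.read_camera(c);cv2.imwrite(f"pics/{c}0.png",im);np.save(f"{c}.npy",d)
    k=bot.get_calibration(c);print(c,np.round(k["intrinsics"],1).tolist(),np.round(k["view"],3).tolist())
E
```

```text
pics
{'time': 0.0, 'q': array([ 1.06508410e+00,  2.64759043e-01,  1.60535590e+00, -3.93299206e-05,
        1.27367631e+00, -3.68999041e-02]), 'joint_vel': array([-0.00044393,  0.00096424,  0.00038776, -0.0003074 ,  0.00154157,
        0.00014379]), 'joint_torque': array([-2.73776368e-04, -5.15145671e+01, -3.67304850e+01, -1.54077525e-04,
        1.33256221e-02,  1.84319717e-06]), 'tool_pos': array([0.30465044, 0.60153951, 0.22996781]), 'tcp_rot': array([-0.72953685, -3.05514239,  0.00334246]), 'wrist_force': array([-0.45857931, -0.05497936, -0.14484457]), 'torque': array([ 0.0561182 , -0.00046527, -0.01763003]), 'width': 1.0033475353211516}
scene [[553.7, 0.0, 316.7], [0.0, 553.7, 244.0], [0.0, 0.0, 1.0]] [[-0.625, 0.78, 0.013, 0.346], [0.67, 0.545, -0.504, -0.377], [-0.4, -0.307, -0.864, 1.642], [0.0, 0.0, 0.0, 1.0]]
top [[580.0, 0.0, 321.8], [0.0, 580.0, 244.0], [0.0, 0.0, 1.0]] [[-0.076, -0.997, 0.005, 0.055], [-0.971, 0.073, -0.23, 0.616], [0.228, -0.022, -0.973, 1.121], [0.0, 0.0, 0.0, 1.0]]
```

View pics/scene0.png

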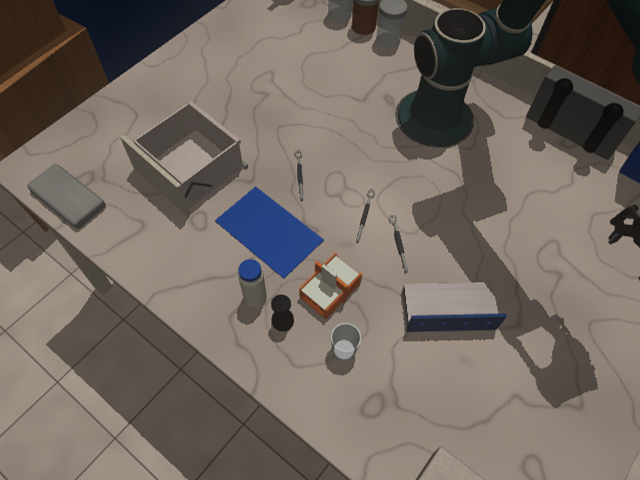

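View pics/top0.png

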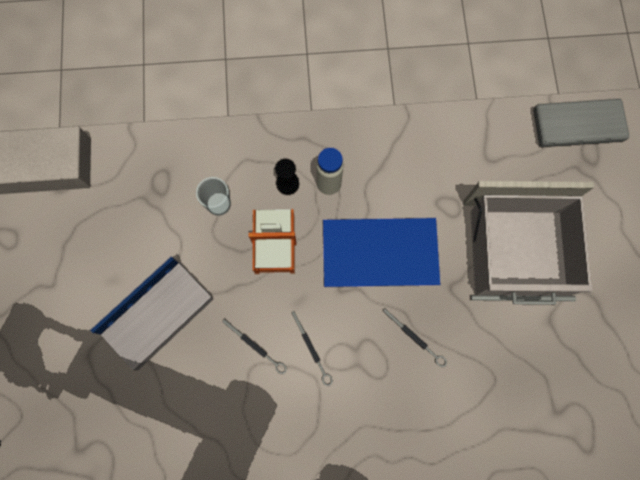

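Three ear loops lie with rods up-left at top-image (240,335), (305,330), (400,325). The tub is at (272,240) with its tab on the +x side. The mat is at (380,252), the bin at (525,245) and the rack at (150,315). Next I measure them.

```bash
cat > h.py <<'E'
from workcell import bot
import cv2,numpy as np
from scipy.spatial.transform import Rotation as R
def cloud(c,d,reg):
    k=bot.get_calibration(c);K=np.array(k["intrinsics"]);V=np.linalg.inv(np.array(k["view"]))
    v,u=np.nonzero(reg&(d>0));z=d[v,u]
    P=np.c_[(u-K[0,2])/K[0,0]*z,(v-K[1,2])/K[1,1]*z,z]
    return P@V[:3,:3].T+V[:3,3]
def look(c,name,new=True,d=[None]):
    if new or d[0] is None: d[0]=bot.read_camera(c)[1]
    return [(m["p"],m["box"],cloud(c,d[0],m["region"]),m["region"]) for m in bot.masks_of(c,name)]
def rect(P):
    (c,s,a)=cv2.minAreaRect(P[:,:2].astype(np.float32));
    return np.round(c,4),np.round(s,4),round(a,2)
def pose():
    s=bot.read_state();return np.array(s["tool_pos"]),R.from_rotvec(s["tcp_rot"])
def go(p,yaw=None,Rt=None):
    """shift and turn (tool axes) to world TCP p with tool down, jaws (tool y) along yaw deg; or orientation Rt"""
    p0,R0=pose()
    if Rt is None:
        best=None
        for k in (0,180):
            t=np.radians(yaw+k);y=[np.cos(t),np.sin(t),0];z=[0,0,-1]
            r=R.from_matrix(np.c_[np.cross(y,z),y,z])
            if best is None or (R0.inv()*r).magnitude()<(R0.inv()*best).magnitude(): best=r
        Rt=best
    return np.round(R0.inv().apply(np.array(p)-p0)*1000,1),np.round((R0.inv()*Rt).as_rotvec(degrees=True),1)
E
python3 - <<'E'
from h import *
K=bot.get_calibration
for c in ["top","scene"]:
  first=True
  for n in ["tub_c","lid_c","lid_tab","tub_bar","mat_top","bin_in","eye0","loop0_c","loop0_end","beaker_c","remover_c","spray_c"]:
    try: ms=look(c,n,first)
    except Exception as e: print(n,e);continue
    first=False
    for p,b,P,_ in ms[:5]:
        if len(P)<5: print(c,n,p,b,'few');continue
        print(c,n,round(p,2),np.round(b).tolist(),len(P),'med',np.round(np.median(P,0),3),'zmax',np.round(np.percentile(P[:,2],[2,98]),3),*rect(P))
print(bot.read_state()["time"])
# rods and rack from top depth
im,d=bot.read_camera("top")
P=cloud("top",d,np.ones(d.shape,bool)); 
Z=np.zeros(d.shape); v,u=np.nonzero(d>0); Z[v,u]=P[:,2]
X=np.zeros(d.shape+(3,)); X[v,u]=P
np.save("X.npy",X); cv2.imwrite("pics/t1.png",im)
for nm,(a,b,cc,e),lo,hi in [("flange",(90,250,220,345),.065,.1),("block",(90,250,220,375),.028,.042)]:
    S=X[b:e,a:cc].reshape(-1,3);S=S[(S[:,2]>lo)&(S[:,2]<hi)];print(nm,len(S),rect(S),np.median(S,0), cv2.boxPoints(cv2.minAreaRect(S[:,:2].astype(np.float32))).round(3).tolist())
E
```

```text
top tub_c 0.96 [247.0, 209.0, 296.0, 279.0] 832 med [0.638 0.116 0.052] zmax [0.004 0.092] [0.6435 0.115 ] [0.1395 0.103 ] 0.42
top tub_c 0.51 [221.0, 321.0, 278.0, 370.0] 228 med [0.438 0.178 0.012] zmax [0.006 0.017] [0.4339 0.1728] [0.1434 0.0096] 47.24
top lid_c 0.83 [254.0, 209.0, 294.0, 272.0] 1792 med [0.635 0.109 0.05 ] zmax [0.045 0.119] [0.6443 0.1096] [0.0757 0.1261] 87.04
top lid_tab 0.68 [254.0, 206.0, 294.0, 267.0] 1838 med [0.635 0.109 0.05 ] zmax [0.045 0.119] [0.6441 0.1104] [0.0775 0.1258] 84.72
top lid_tab 0.23 [91.0, 258.0, 211.0, 372.0] 6726 med [0.505 0.364 0.037] zmax [0.003 0.082] [0.5123 0.3736] [0.1401 0.2219] 40.15
top tub_bar 0.91 [250.0, 210.0, 296.0, 270.0] 692 med [0.638 0.1   0.052] zmax [0.005 0.092] [0.6434 0.1113] [0.1395 0.0959] 0.59
top mat_top 0.69 [322.0, 215.0, 442.0, 289.0] 7819 med [ 0.606 -0.118  0.005] zmax [-0.001  0.01 ] [ 0.6092 -0.1191] [0.2535 0.1552] 86.43
top bin_in 0.95 [464.0, 182.0, 594.0, 308.0] 13871 med [ 0.601 -0.43   0.031] zmax [0.001 0.131] [ 0.6032 -0.4521] [0.2975 0.2873] 85.84
top bin_in 0.27 [92.0, 259.0, 211.0, 371.0] 
[... 3447 characters left out ...]
0.0614] 53.07
scene spray_c 0.6 [389.0, 214.0, 409.0, 274.0] 203 med [0.434 0.175 0.01 ] zmax [0.002 0.017] [0.4247 0.1666] [0.1686 0.0165] 46.75
1.4
flange 692 (array([0.5424, 0.3947]), array([0.0111, 0.212 ]), 40.16) [0.54090617 0.39555203 0.07960694] [[0.4699999988079071, 0.47200000286102295], [0.6069999933242798, 0.3100000023841858], [0.6150000095367432, 0.31700000166893005], [0.4779999852180481, 0.4790000021457672]]
block 5192 (array([0.5038, 0.3618]), array([0.108 , 0.2125]), 40.37) [0.50073649 0.36151422 0.03681713] [[0.39399999380111694, 0.40799999237060547], [0.5320000052452087, 0.2460000067949295], [0.6140000224113464, 0.3160000145435333], [0.47600001096725464, 0.4779999852180481]]
```

Run:
```python
from h import *
X=np.load("X.npy");im=cv2.imread("pics/t1.png");hsv=cv2.cvtColor(im,cv2.COLOR_BGR2HSV)
def box(a,b,c,e):
    m=np.zeros(X.shape[:2],bool);m[b:e,a:c]=1;return m
T=box(240,195,305,290)
org=T&(hsv[...,0]<15)&(hsv[...,1]>120)
P=X[org];B=P[P[:,2]>.08];print('bar',len(B),B.mean(0),rect(B))
Q=X[T];Tb=Q[Q[:,2]>.105];print('tab',len(Tb),Tb.mean(0),rect(Tb))
L=Q[(Q[:,2]>.042)&(Q[:,2]<.054)];print('rim/lid',rect(L))
b=box(460,175,600,310)
Q=X[b];F=Q[(Q[:,2]<.012)&(Q[:,2]>0)&(abs(Q[:,0]-.6)<.085)&(abs(Q[:,1]+.43)<.09)];print('binfloor',rect(F))
Rm=Q[(Q[:,2]>.1)&(Q[:,2]<.118)];print('rim',rect(Rm),Rm.min(0),Rm.max(0)); H=Q[Q[:,2]>.12];print('board',rect(H))
# loops: elongated objects z .004-.02
for n,bb in [('A',(218,315,270,365)),('B',(288,308,332,390)),('C',(378,305,450,370))]:
    m=box(*bb);S=X[m];S=S[(S[:,2]>.004)&(S[:,2]<.025)];
    dark=m&(hsv[...,2]<75)&(X[...,2]>.004);D=X[dark]
    print(n,rect(S),cv2.boxPoints(cv2.minAreaRect(S[:,:2].astype(np.float32))).round(3).tolist(),'handle',len(D),rect(D))
print(go([.640,.115,.15],0),go([.640,.115,.15],90))
```

```text
bar 237 [0.64232648 0.10989307 0.08788205] (array([0.6432, 0.1095]), array([0.0918, 0.0103]), 86.21)
tab 114 [0.64994101 0.10983492 0.11671398] (array([0.6508, 0.1097]), array([0.0395, 0.0087]), 86.28)
rim/lid (array([0.6422, 0.1103]), array([0.0938, 0.1313]), 87.55)
binfloor (array([ 0.5929, -0.4341]), array([0.163 , 0.1621]), 85.19)
rim (array([ 0.5879, -0.4121]), array([0.2306, 0.217 ]), 82.43) [ 0.47581219 -0.540634    0.10004508] [ 0.71063569 -0.30835029  0.11798926]
board (array([ 0.6945, -0.4261]), array([0.2307, 0.0155]), 85.56)
A (array([0.4431, 0.1859]), array([0.1072, 0.1033]), 87.14) [[0.3889999985694885, 0.13500000536441803], [0.492000013589859, 0.12999999523162842], [0.4970000088214874, 0.2370000034570694], [0.39399999380111694, 0.24199999868869781]] handle 141 (array([0.4285, 0.1655]), array([0.0646, 0.0098]), 46.55)
B (array([0.4146, 0.0497]), array([0.091 , 0.1665]), 85.76) [[0.328000009059906, 0.009999999776482582], [0.49399998784065247, -0.0020000000949949026], [0.5009999871253967, 0.08900000154972076], [0.33500000834465027, 0.10100000351667404]] handle 128 (array([0.4157, 0.0472]), array([0.0628, 0.0093]), 22.79)
C (array([ 0.4212, -0.1704]), array([0.1532, 0.133 ]), 85.62) [[0.3490000069141388, -0.24199999868869781], [0.4819999933242798, -0.25200000405311584], [0.49300000071525574, -0.0989999994635582], [0.3610000014305115, -0.08900000154972076]] handle 157 (array([ 0.4205, -0.169 ]), array([0.0625, 0.012 ]), 44.13)
(array([-519. , -283.3,   81.3]), array([ 0. , -0. , 63.1])) (array([-519. , -283.3,   81.3]), array([  0. ,  -0. , -26.9]))
```

Run:
```python
from h import *
print(go([.647,.1095,.17],-3.7))
```

```text
(array([-527.7, -285. ,   61.3]), array([ 0. , -0. , 66.8]))
```

```bash
python3 -m inch '[{"dx":-0.06,"dy":-0.032,"dz":0.007,"az":7,"fingers":1},{"dx":-0.12,"dy":-0.064,"dz":0.014,"az":15},{"dx":-0.18,"dy":-0.096,"dz":0.021,"az":23},{"dx":-0.24,"dy":-0.128,"dz":0.028,"az":31},{"dx":-0.3,"dy":-0.16,"dz":0.035,"az":39},{"dx":-0.36,"dy":-0.192,"dz":0.042,"az":47},{"dx":-0.42,"dy":-0.225,"dz":0.049,"az":55},{"dx":-0.48,"dy":-0.257,"dz":0.056,"az":62},{"dx":-0.5277,"dy":-0.285,"dz":0.0613,"az":66.8},{"dx":-0.5277,"dy":-0.285,"dz":0.0613,"az":66.8},{"dx":-0.5277,"dy":-0.285,"dz":0.0613,"az":66.8},{"dx":-0.5277,"dy":-0.285,"dz":0.0613,"az":66.8}]'
python3 - <<'E'
from h import *
print(bot.read_state()["q"].round(3),go([.647,.1095,.054],-3.7))
im,d=bot.read_camera("wrist")
X=cloud("wrist",d,np.ones(d.shape,bool));v,u=np.nonzero(d>0)
hsv=cv2.cvtColor(im,cv2.COLOR_BGR2HSV)[v,u];ok=(abs(X[:,0]-.645)<.09)&(abs(X[:,1]-.11)<.065)
Tb=X[ok&(X[:,2]>.108)&(X[:,2]<.125)];B=X[ok&(X[:,2]>.08)&(X[:,2]<.095)&(hsv[:,0]<15)&(hsv[:,1]>120)]
for P in(Tb,B):
  if len(P)>5: print(len(P),P.mean(0),rect(P))
cv2.imwrite("pics/w1.png",im)
E
```

```text
[ 1.065  0.264  1.604  0.     1.274 -0.037] (array([-527.7, -285. ,  177.3]), array([ 0. , -0. , 66.8]))invalid input at $[0]: expected keys dx, dy, dz, ax, ay, az, fingers
```

View pics/w1.png

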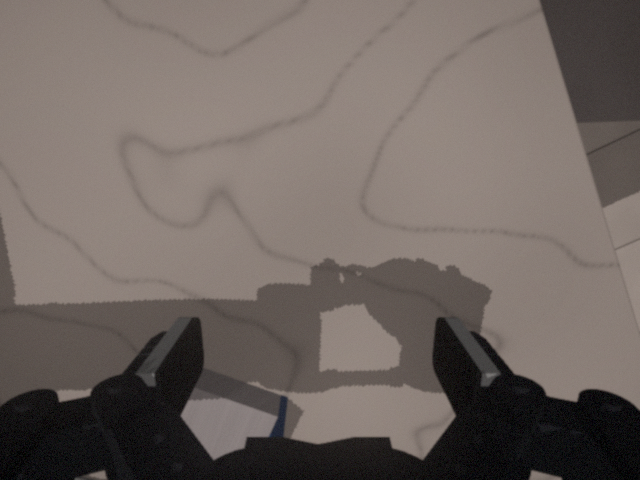

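The move was refused because every row needs all the keys, so this picture only shows the bare counter and the rack's corner at (235,410). I resend it with complete rows.

```bash
python3 -m inch '[{"dx":-0.1,"dy":-0.054,"dz":0.012,"ax":0,"ay":0,"az":14,"fingers":1},{"dx":-0.1,"dy":-0.054,"dz":0.012,"ax":0,"ay":0,"az":14,"fingers":1},{"dx":-0.3,"dy":-0.16,"dz":0.035,"ax":0,"ay":0,"az":39,"fingers":1},{"dx":-0.3,"dy":-0.16,"dz":0.035,"ax":0,"ay":0,"az":39,"fingers":1},{"dx":-0.3,"dy":-0.16,"dz":0.035,"ax":0,"ay":0,"az":39,"fingers":1},{"dx":-0.3,"dy":-0.16,"dz":0.035,"ax":0,"ay":0,"az":39,"fingers":1},{"dx":-0.5277,"dy":-0.285,"dz":0.0613,"ax":0,"ay":0,"az":66.8,"fingers":1},{"dx":-0.5277,"dy":-0.285,"dz":0.0613,"ax":0,"ay":0,"az":66.8,"fingers":1},{"dx":-0.5277,"dy":-0.285,"dz":0.0613,"ax":0,"ay":0,"az":66.8,"fingers":1},{"dx":-0.5277,"dy":-0.285,"dz":0.0613,"ax":0,"ay":0,"az":66.8,"fingers":1},{"dx":-0.5277,"dy":-0.285,"dz":0.0613,"ax":0,"ay":0,"az":66.8,"fingers":1},{"dx":-0.5277,"dy":-0.285,"dz":0.0613,"ax":0,"ay":0,"az":66.8,"fingers":1}]' 60
cat > wl.py <<'E'
from h import *
im,d=bot.read_camera("wrist")
X=cloud("wrist",d,np.ones(d.shape,bool));v,u=np.nonzero(d>0)
hsv=cv2.cvtColor(im,cv2.COLOR_BGR2HSV)[v,u]
E
python3 - <<'E'
from wl import *
print(bot.read_state()["q"].round(3),go([.647,.1095,.054],-3.7))
ok=(abs(X[:,0]-.645)<.09)&(abs(X[:,1]-.11)<.065)
Tb=X[ok&(X[:,2]>.108)&(X[:,2]<.125)];B=X[ok&(X[:,2]>.08)&(X[:,2]<.095)&(hsv[:,0]<15)&(hsv[:,1]>120)]
for P in(Tb,B):
  if len(P)>5: print(len(P),P.mean(0),rect(P))
cv2.imwrite("pics/w2.png",im)
E
```

```text
time: 3.0
tool_pos: [0.647, 0.1089, 0.1697]
tcp_rot: [-2.293, -2.147, 0.001]
wrist_force: [0.0, -0.6, -0.2]
width: 1.0
[1.300e-01 2.710e-01 1.711e+00 1.000e-03 1.160e+00 1.940e-01] (array([ -0.5,   0.5, 115.9]), array([-0., -0.,  0.]))
1143 [0.65087729 0.11121474 0.11652751] (array([0.6507, 0.1096]), array([0.0403, 0.008 ]), 86.89)
1842 [0.64264114 0.11396886 0.08681172] (array([0.6423, 0.11  ]), array([0.0937, 0.0078]), 86.82)
```

View pics/w2.png

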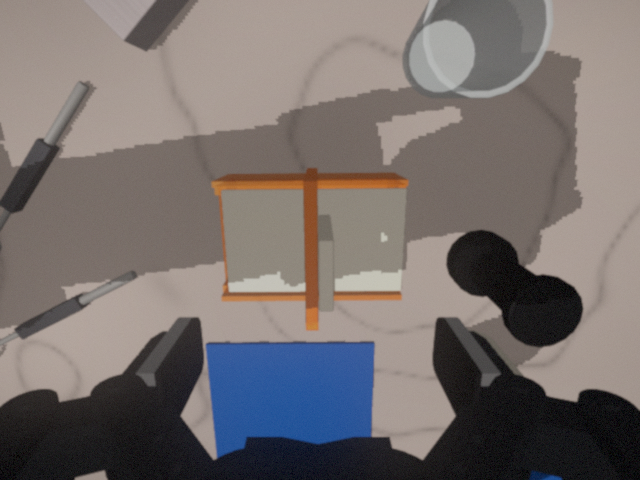

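The wrist view shows the tub at (312,240), bar in front at (311,250) and tab just behind it at (325,265), both in line with the jaws. I go down and pinch.

```bash
python3 -m inch '[{"dx":0,"dy":0,"dz":0.05,"ax":0,"ay":0,"az":-0.5,"fingers":1},{"dx":0,"dy":0,"dz":0.09,"ax":0,"ay":0,"az":-0.5,"fingers":1},{"dx":0,"dy":0,"dz":0.116,"ax":0,"ay":0,"az":-0.5,"fingers":1},{"dx":0,"dy":0,"dz":0.116,"ax":0,"ay":0,"az":-0.5,"fingers":1},{"dx":0,"dy":0,"dz":0.116,"ax":0,"ay":0,"az":-0.5,"fingers":0.3},{"dx":0,"dy":0,"dz":0.116,"ax":0,"ay":0,"az":-0.5,"fingers":-0.5},{"dx":0,"dy":0,"dz":0.116,"ax":0,"ay":0,"az":-0.5,"fingers":-1},{"dx":0,"dy":0,"dz":0.116,"ax":0,"ay":0,"az":-0.5,"fingers":-1},{"dx":0,"dy":0,"dz":0.116,"ax":0,"ay":0,"az":-0.5,"fingers":-1},{"dx":0,"dy":0,"dz":0.116,"ax":0,"ay":0,"az":-0.5,"fingers":-1},{"dx":0,"dy":0,"dz":0.116,"ax":0,"ay":0,"az":-0.5,"fingers":-1},{"dx":0,"dy":0,"dz":0.116,"ax":0,"ay":0,"az":-0.5,"fingers":-1},{"dx":0,"dy":0,"dz":0.096,"ax":0,"ay":0,"az":-0.5,"fingers":-1},{"dx":0,"dy":0,"dz":0.076,"ax":0,"ay":0,"az":-0.5,"fingers":-1},{"dx":0,"dy":0,"dz":0.056,"ax":0,"ay":0,"az":-0.5,"fingers":-1},{"dx":0,"dy":0,"dz":0.056,"ax":0,"ay":0,"az":-0.5,"fingers":-1}]' 60
python3 - <<'E'
from h import *
# target: bar center over mat tub spot; mat centre (.607,-.118), yaw -3.8
p0,R0=pose();print(p0)
c=np.array([.607,-.118]);a=np.radians(-3.8);ux=np.array([np.cos(a),np.sin(a)]);uy=np.array([-ux[1],ux[0]])
t=c-.062*uy+.000*ux   # tub centre
print(t, go([*t,.12],-3.8),go([*t,.06],-3.8))
E
```

```text
time: 5.05
tool_pos: [0.6488, 0.1103, 0.1174]
tcp_rot: [2.28, 2.157, 0.007]
wrist_force: [0.3, 0.4, -2.7]
width: 0.178
[0.64879469 0.11030131 0.1173733 ]
[ 0.60289102 -0.17986369] (array([-292.3,  -29.7,   -3.3]), array([ 0.3, -0.1,  0.6])) (array([-292.4,  -30. ,   56.7]), array([ 0.3, -0.1,  0.6]))
```

```bash
python3 -m inch '[{"dx":-0.02,"dy":-0.002,"dz":0,"ax":0,"ay":0,"az":0,"fingers":-1},{"dx":-0.05,"dy":-0.005,"dz":0,"ax":0,"ay":0,"az":0,"fingers":-1},{"dx":-0.085,"dy":-0.009,"dz":0,"ax":0,"ay":0,"az":0,"fingers":-1},{"dx":-0.12,"dy":-0.012,"dz":0,"ax":0,"ay":0,"az":0,"fingers":-1},{"dx":-0.155,"dy":-0.016,"dz":0,"ax":0,"ay":0,"az":0.3,"fingers":-1},{"dx":-0.19,"dy":-0.019,"dz":0,"ax":0,"ay":0,"az":0.6,"fingers":-1},{"dx":-0.225,"dy":-0.023,"dz":0,"ax":0,"ay":0,"az":0.6,"fingers":-1},{"dx":-0.255,"dy":-0.026,"dz":0,"ax":0,"ay":0,"az":0.6,"fingers":-1},{"dx":-0.28,"dy":-0.029,"dz":0,"ax":0,"ay":0,"az":0.6,"fingers":-1},{"dx":-0.2925,"dy":-0.03,"dz":0,"ax":0,"ay":0,"az":0.6,"fingers":-1},{"dx":-0.2925,"dy":-0.03,"dz":0,"ax":0,"ay":0,"az":0.6,"fingers":-1},{"dx":-0.2925,"dy":-0.03,"dz":0.02,"ax":0,"ay":0,"az":0.6,"fingers":-1},{"dx":-0.2925,"dy":-0.03,"dz":0.04,"ax":0,"ay":0,"az":0.6,"fingers":-1},{"dx":-0.2925,"dy":-0.03,"dz":0.052,"ax":0,"ay":0,"az":0.6,"fingers":-1},{"dx":-0.2925,"dy":-0.03,"dz":0.057,"ax":0,"ay":0,"az":0.6,"fingers":-1},{"dx":-0.2925,"dy":-0.03,"dz":0.059,"ax":0,"ay":0,"az":0.6,"fingers":-1},{"dx":-0.2925,"dy":-0.03,"dz":0.059,"ax":0,"ay":0,"az":0.6,"fingers":-1}]' 60
```

```text
time: 7.18
tool_pos: [0.6028, -0.1794, 0.059]
tcp_rot: [2.292, 2.146, 0.007]
wrist_force: [-3.8, 1.9, 5.0]
width: 0.173
```

```bash
python3 -m inch '[{"dx":0,"dy":0,"dz":-0.001,"ax":0,"ay":0,"az":0,"fingers":-0.4},{"dx":0,"dy":0,"dz":-0.001,"ax":0,"ay":0,"az":0,"fingers":-0.2},{"dx":0,"dy":0,"dz":-0.001,"ax":0,"ay":0,"az":0,"fingers":-0.2},{"dx":0,"dy":0,"dz":-0.001,"ax":0,"ay":0,"az":0,"fingers":-0.2},{"dx":0,"dy":0.002,"dz":-0.02,"ax":0,"ay":0,"az":0,"fingers":-0.2},{"dx":0,"dy":0.0045,"dz":-0.038,"ax":0,"ay":0,"az":0,"fingers":-0.2},{"dx":0,"dy":0.0045,"dz":-0.038,"ax":0,"ay":0,"az":0,"fingers":-0.2}]' 40
python3 - <<'E'
from h import *
print(go([.6073,-.1797,.097],-3.8))
im,d=bot.read_camera("top");cv2.imwrite("pics/t2.png",im[150:330,230:620])
X=cloud("top",d,np.ones(d.shape,bool));v,u=np.nonzero(d>0);hsv=cv2.cvtColor(im,cv2.COLOR_BGR2HSV)[v,u]
ok=(abs(X[:,0]-.603)<.09)&(abs(X[:,1]+.18)<.07)&(hsv[:,0]<15)&(hsv[:,1]>120)
P=X[ok&(X[:,2]>.03)&(X[:,2]<.06)];print(len(P),rect(P))
E
```

```text
time: 8.05
tool_pos: [0.6099, -0.1807, 0.1007]
tcp_rot: [2.288, 2.142, 0.012]
wrist_force: [0.0, -0.4, 0.8]
width: 0.403
(array([ 0.8, -2.7,  3.7]), array([ 0.6, -0. ,  0. ]))
247 (array([ 0.6004, -0.1374]), array([0.0106, 0.131 ]), 85.79)
```

View pics/t2.png

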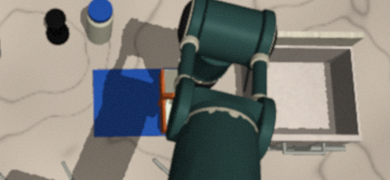

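The arm hides most of the tub, but its left rim shows at (165,105) in the crop, on the mat and in line with it. Now I pinch the tab alone and slide the lid to the rear.

```bash
python3 -m inch '[{"dx":0.0008,"dy":-0.0015,"dz":0.0035,"ax":0.6,"ay":0,"az":0,"fingers":-0.2},{"dx":0.0008,"dy":-0.0015,"dz":0.0035,"ax":0.6,"ay":0,"az":0,"fingers":-0.7},{"dx":0.0008,"dy":-0.0015,"dz":0.0035,"ax":0.6,"ay":0,"az":0,"fingers":-1},{"dx":0.0008,"dy":-0.0015,"dz":0.0035,"ax":0.6,"ay":0,"az":0,"fingers":-1},{"dx":0.0008,"dy":-0.0015,"dz":0.0035,"ax":0.6,"ay":0,"az":0,"fingers":-1},{"dx":0.0008,"dy":-0.0015,"dz":0.0035,"ax":0.6,"ay":0,"az":0,"fingers":-1}]' 40
```

```text
time: 8.85
tool_pos: [0.6072, -0.1794, 0.0955]
tcp_rot: [-2.291, -2.146, 0.002]
wrist_force: [0.1, -0.6, -0.6]
width: 0.086
```

```bash
python3 -m inch '[{"dx":0,"dy":0.01,"dz":0,"ax":0,"ay":0,"az":0,"fingers":-1},{"dx":0,"dy":0.02,"dz":0,"ax":0,"ay":0,"az":0,"fingers":-1},{"dx":0,"dy":0.03,"dz":0,"ax":0,"ay":0,"az":0,"fingers":-1},{"dx":0,"dy":0.04,"dz":0,"ax":0,"ay":0,"az":0,"fingers":-1},{"dx":0,"dy":0.05,"dz":0,"ax":0,"ay":0,"az":0,"fingers":-1},{"dx":0,"dy":0.06,"dz":0,"ax":0,"ay":0,"az":0,"fingers":-1},{"dx":0,"dy":0.07,"dz":0,"ax":0,"ay":0,"az":0,"fingers":-1},{"dx":0,"dy":0.076,"dz":0,"ax":0,"ay":0,"az":0,"fingers":-1},{"dx":0,"dy":0.076,"dz":0,"ax":0,"ay":0,"az":0,"fingers":-1}]' 40
```

```text
time: 9.98
tool_pos: [0.6834, -0.1844, 0.0953]
tcp_rot: [-2.291, -2.146, 0.002]
wrist_force: [0.3, -0.0, -0.7]
width: 0.083
```

```bash
python3 -m inch '[{"dx":0,"dy":0.002,"dz":-0.01,"ax":0,"ay":0,"az":0,"fingers":-1},{"dx":0,"dy":0.002,"dz":-0.03,"ax":0,"ay":0,"az":0,"fingers":-1},{"dx":0,"dy":0.002,"dz":-0.06,"ax":0,"ay":0,"az":0,"fingers":-1},{"dx":0,"dy":0.002,"dz":-0.09,"ax":0,"ay":0,"az":0,"fingers":-1},{"dx":0,"dy":0.002,"dz":-0.105,"ax":0,"ay":0,"az":0,"fingers":-1},{"dx":0,"dy":0.002,"dz":-0.105,"ax":0,"ay":0,"az":0,"fingers":-1}]' 40
python3 - <<'E'
from h import *
c=np.array([.607,-.118]);a=np.radians(-3.8);ux=np.array([np.cos(a),np.sin(a)]);uy=np.array([-ux[1],ux[0]])
t=c+.070*uy+.0045*ux; print(t,go([*t,.2],-3.8),go([*t,.0515],-3.8))
im,d=bot.read_camera("scene");cv2.imwrite("pics/s2.png",cv2.resize(im[130:350,150:430],None,fx=2,fy=2))
E
```

```text
time: 10.72
tool_pos: [0.6868, -0.185, 0.2031]
tcp_rot: [2.292, 2.147, 0.002]
wrist_force: [0.6, 0.4, -1.5]
width: 0.083
[ 0.61612928 -0.04845213] (array([131.7, -79.5,   3. ]), array([ 0.1, -0. ,  0.1])) (array([131.7, -79.7, 151.5]), array([ 0.1, -0. ,  0.1]))
```

View pics/s2.png

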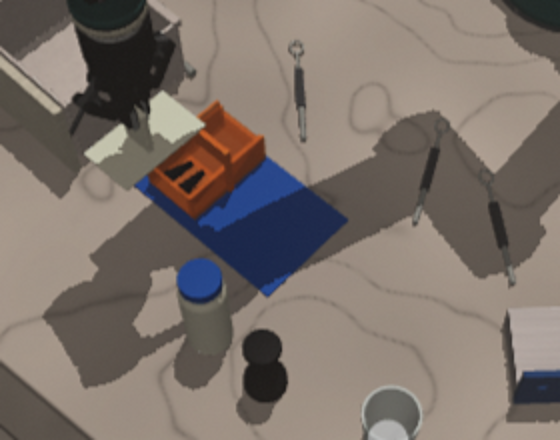

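The lid hangs clear at crop (145,140). The tub stands open on the mat at (205,160) with the black tips inside at (185,178). I lay the lid on the free half.

```bash
python3 -m inch '[{"dx":0.03,"dy":-0.018,"dz":0,"ax":0,"ay":0,"az":0,"fingers":-1},{"dx":0.07,"dy":-0.042,"dz":0,"ax":0,"ay":0,"az":0,"fingers":-1},{"dx":0.105,"dy":-0.064,"dz":0,"ax":0,"ay":0,"az":0,"fingers":-1},{"dx":0.1317,"dy":-0.0797,"dz":0,"ax":0.1,"ay":0,"az":0.1,"fingers":-1},{"dx":0.1317,"dy":-0.0797,"dz":0,"ax":0.1,"ay":0,"az":0.1,"fingers":-1},{"dx":0.1317,"dy":-0.0797,"dz":0.05,"ax":0.1,"ay":0,"az":0.1,"fingers":-1},{"dx":0.1317,"dy":-0.0797,"dz":0.09,"ax":0.1,"ay":0,"az":0.1,"fingers":-1},{"dx":0.1317,"dy":-0.0797,"dz":0.12,"ax":0.1,"ay":0,"az":0.1,"fingers":-1},{"dx":0.1317,"dy":-0.0797,"dz":0.14,"ax":0.1,"ay":0,"az":0.1,"fingers":-1},{"dx":0.1317,"dy":-0.0797,"dz":0.148,"ax":0.1,"ay":0,"az":0.1,"fingers":-1},{"dx":0.1317,"dy":-0.0797,"dz":0.1525,"ax":0.1,"ay":0,"az":0.1,"fingers":-1},{"dx":0.1317,"dy":-0.0797,"dz":0.1525,"ax":0.1,"ay":0,"az":0.1,"fingers":-1},{"dx":0.1317,"dy":-0.0797,"dz":0.1525,"ax":0.1,"ay":0,"az":0.1,"fingers":-1}]' 40
```

```text
time: 12.4
tool_pos: [0.6159, -0.0482, 0.05]
tcp_rot: [-2.294, -2.145, -0.0]
wrist_force: [0.2, 0.7, -1.1]
width: 0.086
```

```bash
python3 -m inch '[{"dx":0,"dy":0,"dz":0.001,"ax":0,"ay":0,"az":0,"fingers":-1},{"dx":0,"dy":0,"dz":0.0018,"ax":0,"ay":0,"az":0,"fingers":-1},{"dx":0,"dy":0,"dz":0.0018,"ax":0,"ay":0,"az":0,"fingers":-1}]' 40
python3 -m inch '[{"dx":0,"dy":0,"dz":0,"ax":0,"ay":0,"az":0,"fingers":-0.5},{"dx":0,"dy":0,"dz":0,"ax":0,"ay":0,"az":0,"fingers":-0.2},{"dx":0,"dy":0,"dz":0,"ax":0,"ay":0,"az":0,"fingers":0},{"dx":0,"dy":0,"dz":-0.03,"ax":0,"ay":0,"az":0,"fingers":0},{"dx":0,"dy":0,"dz":-0.08,"ax":0,"ay":0,"az":0,"fingers":0.5},{"dx":0,"dy":0,"dz":-0.13,"ax":0,"ay":0,"az":0,"fingers":1},{"dx":0,"dy":0,"dz":-0.15,"ax":0,"ay":0,"az":0,"fingers":1},{"dx":0.1,"dy":0,"dz":-0.15,"ax":0,"ay":0,"az":0,"fingers":1},{"dx":0.1,"dy":0,"dz":-0.15,"ax":0,"ay":0,"az":0,"fingers":1},{"dx":0.1,"dy":0,"dz":-0.15,"ax":0,"ay":0,"az":0,"fingers":1}]' 40
python3 - <<'E'
from h import *
print(bot.read_state()["tool_pos"])
im,d=bot.read_camera("top");cv2.imwrite("pics/t3.png",im)
X=cloud("top",d,np.ones(d.shape,bool));v,u=np.nonzero(d>0);hsv=cv2.cvtColor(im,cv2.COLOR_BGR2HSV)[v,u]
o=(hsv[:,0]<15)&(hsv[:,1]>120)&(X[:,0]<.69)&(X[:,0]>.5)&(X[:,1]<-.1)&(X[:,1]>-.26)
for n,P in [('bar',X[o&(X[:,2]>.08)]),('rim',X[o&(X[:,2]<.062)&(X[:,2]>.03)])]: print(n,len(P),rect(P) if len(P)>4 else '')
w=(hsv[:,1]<60)&(abs(X[:,0]-.61)<.1)&(abs(X[:,1]+.045)<.06)
for n,P in [('lid',X[w&(X[:,2]>.004)&(X[:,2]<.014)]),('tab',X[w&(X[:,2]>.07)])]: print(n,len(P),rect(P) if len(P)>4 else '')
E
```

```text
time: 12.78
tool_pos: [0.6164, -0.0482, 0.0498]
tcp_rot: [-2.295, -2.145, -0.001]
wrist_force: [-3.7, 0.5, 6.3]
width: 0.085
time: 14.02
tool_pos: [0.6222, 0.0539, 0.1984]
tcp_rot: [-2.29, -2.148, 0.001]
wrist_force: [0.2, -0.2, 0.7]
width: 1.002
[0.62223634 0.05394689 0.1984351 ]
bar 243 (array([ 0.5984, -0.1786]), array([0.0935, 0.0095]), 85.64)
rim 1324 (array([ 0.5978, -0.1776]), array([0.0922, 0.131 ]), 86.22)
lid 694 (array([ 0.6103, -0.0452]), array([0.1971, 0.1165]), 0.07)
tab 770 (array([ 0.5868, -0.0266]), array([0.1534, 0.0831]), 0.03)
```

Run:
```python
from h import *
print(go([.5977,-.1788,.198],-4),go([.5977,-.1788,.058],-4))
```

```text
(array([-232.3,   -9.5,    0.5]), array([-0.1,  0. ,  0.3])) (array([-232.3,   -9.3,  140.5]), array([-0.1,  0. ,  0.3]))
```

View pics/t3.png

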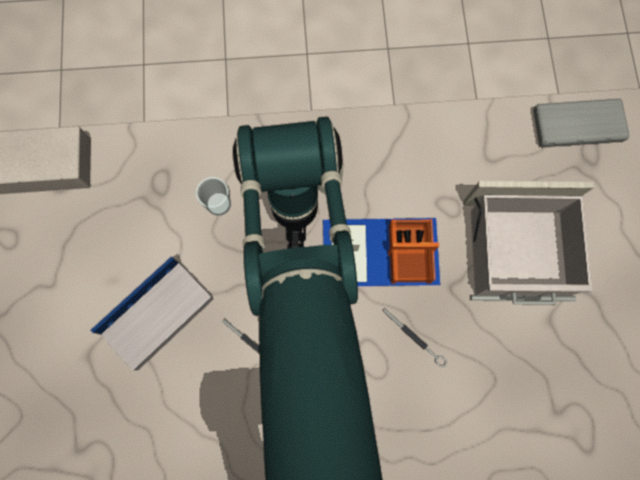

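The top view shows the lid flat at (348,252) and the open tub at (412,250), both on the mat. The tips are in the tub's rear half at (410,236).

```bash
python3 -m inch '[{"dx":-0.2323,"dy":-0.0095,"dz":0,"ax":0,"ay":0,"az":0.3,"fingers":1},{"dx":-0.2323,"dy":-0.0095,"dz":0,"ax":0,"ay":0,"az":0.3,"fingers":1},{"dx":-0.2323,"dy":-0.0095,"dz":0,"ax":0,"ay":0,"az":0.3,"fingers":1},{"dx":-0.2323,"dy":-0.0095,"dz":0,"ax":0,"ay":0,"az":0.3,"fingers":1},{"dx":-0.2323,"dy":-0.0095,"dz":0,"ax":0,"ay":0,"az":0.3,"fingers":0.2},{"dx":-0.2323,"dy":-0.0095,"dz":0,"ax":0,"ay":0,"az":0.3,"fingers":0.2},{"dx":-0.2323,"dy":-0.0093,"dz":0.06,"ax":0,"ay":0,"az":0.3,"fingers":0.2},{"dx":-0.2323,"dy":-0.0093,"dz":0.11,"ax":0,"ay":0,"az":0.3,"fingers":0.2},{"dx":-0.2323,"dy":-0.0093,"dz":0.139,"ax":0,"ay":0,"az":0.3,"fingers":0.2},{"dx":-0.2323,"dy":-0.0093,"dz":0.139,"ax":0,"ay":0,"az":0.3,"fingers":0.2},{"dx":-0.2323,"dy":-0.0093,"dz":0.139,"ax":0,"ay":0,"az":0.3,"fingers":-0.5},{"dx":-0.2323,"dy":-0.0093,"dz":0.139,"ax":0,"ay":0,"az":0.3,"fingers":-1},{"dx":-0.2323,"dy":-0.0093,"dz":0.139,"ax":0,"ay":0,"az":0.3,"fingers":-1},{"dx":-0.2323,"dy":-0.0093,"dz":0.139,"ax":0,"ay":0,"az":0.3,"fingers":-1},{"dx":-0.2323,"dy":-0.0093,"dz":0.139,"ax":0,"ay":0,"az":0.3,"fingers":-1},{"dx":-0.2323,"dy":-0.0093,"dz":0.139,"ax":0,"ay":0,"az":0.3,"fingers":-1}]' 80
```

```text
time: 16.08
tool_pos: [0.5995, -0.1791, 0.0619]
tcp_rot: [2.296, 2.141, 0.001]
wrist_force: [0.8, 0.9, 5.8]
width: 0.075
```

```bash
cat >> h.py <<'E'
def tip(spout,phi,th):
    f,t=np.radians(phi),np.radians(th);r=np.array([np.cos(f),np.sin(f),0]);u=np.array([0,0,1.])
    y=np.cos(t)*r+np.sin(t)*u;z=np.sin(t)*r-np.cos(t)*u
    Rt=R.from_matrix(np.c_[np.cross(y,z),y,z]);return np.array(spout)-Rt.apply([0,-.066,.018]),Rt
E
python3 - <<'E'
from h import *
phi=-36
p,Rt=tip([.592,-.43,.155],phi,56);print('tip tcp',p)
q=p.copy();q[2]=.25
q0,Rl=tip([0,0,0],phi,0)
print(go(q,Rt=Rl))
print(go([.5995,-.1791,.25],-4))
print('tilt',Rl.inv().apply(p-q)*1000)
E
```

```text
tip tcp [ 0.60978547 -0.4429219   0.21978195]
(array([-262.6,   29.1, -187.8]), array([ 0.1,  0. , 32. ]))
(array([-1.000e-01,  4.000e-01, -1.881e+02]), array([ 0.1,  0. , -0. ]))
tilt [ 0.          0.         30.21804795]
```

```bash
python3 -m inch '[{"dx":0,"dy":0,"dz":-0.02,"ax":0,"ay":0,"az":0,"fingers":-1},{"dx":0,"dy":0,"dz":-0.05,"ax":0,"ay":0,"az":0,"fingers":-1},{"dx":0,"dy":0,"dz":-0.08,"ax":0,"ay":0,"az":0,"fingers":-1},{"dx":0,"dy":0,"dz":-0.115,"ax":0,"ay":0,"az":0,"fingers":-1},{"dx":0,"dy":0,"dz":-0.15,"ax":0,"ay":0,"az":0,"fingers":-1},{"dx":-0.01,"dy":0.001,"dz":-0.175,"ax":0,"ay":0,"az":1,"fingers":-1},{"dx":-0.035,"dy":0.004,"dz":-0.188,"ax":0,"ay":0,"az":4,"fingers":-1},{"dx":-0.065,"dy":0.007,"dz":-0.188,"ax":0,"ay":0,"az":8,"fingers":-1},{"dx":-0.1,"dy":0.011,"dz":-0.188,"ax":0,"ay":0,"az":12,"fingers":-1},{"dx":-0.135,"dy":0.015,"dz":-0.188,"ax":0,"ay":0,"az":16,"fingers":-1},{"dx":-0.17,"dy":0.019,"dz":-0.188,"ax":0,"ay":0,"az":20,"fingers":-1},{"dx":-0.205,"dy":0.023,"dz":-0.188,"ax":0,"ay":0,"az":25,"fingers":-1},{"dx":-0.235,"dy":0.026,"dz":-0.188,"ax":0,"ay":0,"az":29,"fingers":-1},{"dx":-0.255,"dy":0.028,"dz":-0.188,"ax":0,"ay":0,"az":31,"fingers":-1},{"dx":-0.2626,"dy":0.029,"dz":-0.188,"ax":0,"ay":0,"az":32,"fingers":-1},{"dx":-0.2626,"dy":0.029,"dz":-0.188,"ax":0,"ay":0,"az":32,"fingers":-1}]' 80
python3 - <<'E'
from h import *
p,Rt=tip([.592,-.43,.155],-36,56);print(go(p,Rt=Rt), bot.read_state()["q"].round(2))
im,d=bot.read_camera("scene");cv2.imwrite("pics/s3.png",cv2.resize(im[40:290,80:400],None,fx=2,fy=2))
E
```

```text
time: 18.08
tool_pos: [0.6094, -0.443, 0.2497]
tcp_rot: [2.799, 1.425, 0.002]
wrist_force: [1.1, 0.6, -1.5]
width: 0.082
(array([ 0.3,  0.2, 30. ]), array([-55.9,  -0. ,  -0.1])) [-0.66  0.4   1.39  0.    1.35 -0.03]
```

View pics/s3.png

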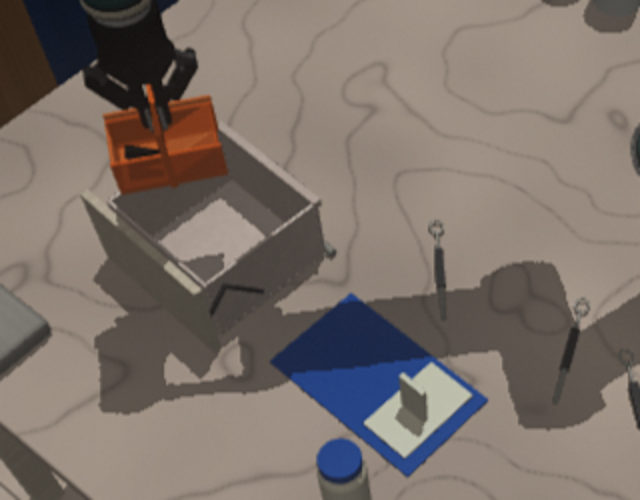

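The tub hangs level over the bin at (165,150) with the tips inside, and the lid lies flat on the mat at (415,410). Now I tip it.

```bash
python3 -m inch '[{"dx":0,"dy":0,"dz":0.004,"ax":-7,"ay":0,"az":0,"fingers":-1},{"dx":0,"dy":0,"dz":0.008,"ax":-14,"ay":0,"az":0,"fingers":-1},{"dx":0,"dy":0,"dz":0.012,"ax":-21,"ay":0,"az":0,"fingers":-1},{"dx":0,"dy":0,"dz":0.016,"ax":-28,"ay":0,"az":0,"fingers":-1},{"dx":0,"dy":0,"dz":0.02,"ax":-35,"ay":0,"az":0,"fingers":-1},{"dx":0,"dy":0,"dz":0.025,"ax":-42,"ay":0,"az":0,"fingers":-1},{"dx":0,"dy":0,"dz":0.03,"ax":-49,"ay":0,"az":0,"fingers":-1},{"dx":0,"dy":0,"dz":0.03,"ax":-56,"ay":0,"az":0,"fingers":-1},{"dx":0,"dy":0,"dz":0.03,"ax":-56,"ay":0,"az":0,"fingers":-1},{"dx":0,"dy":0,"dz":0.03,"ax":-56,"ay":0,"az":0,"fingers":-1},{"dx":0,"dy":0,"dz":0.03,"ax":-56,"ay":0,"az":0,"fingers":-1},{"dx":0,"dy":0,"dz":0.03,"ax":-60,"ay":0,"az":0,"fingers":-1},{"dx":0,"dy":0,"dz":0.03,"ax":-60,"ay":0,"az":0,"fingers":-1},{"dx":0,"dy":0,"dz":0.03,"ax":-60,"ay":0,"az":0,"fingers":-1},{"dx":0,"dy":0,"dz":0.03,"ax":-60,"ay":0,"az":0,"fingers":-1},{"dx":0,"dy":0,"dz":0.03,"ax":-56,"ay":0,"az":0,"fingers":-1},{"dx":0,"dy":0,"dz":0.03,"ax":-60,"ay":0,"az":0,"fingers":-1},{"dx":0,"dy":0,"dz":0.03,"ax":-60,"ay":0,"az":0,"fingers":-1}]' 80
python3 - <<'E'
from h import *
im,d=bot.read_camera("scene");a=im[60:230,100:270]
im,d=bot.read_camera("wrist");cv2.imwrite("pics/s4.png",np.hstack([cv2.resize(a,(400,400)),cv2.resize(im,(400,300))[[*range(300)]+[299]*100]]))
p0,R0=pose();q,Rl=tip([0,0,0],-36,0);print(go([p0[0],p0[1],.25],Rt=Rl))
E
```

```text
time: 20.38
tool_pos: [0.6033, -0.4478, 0.2278]
tcp_rot: [1.926, 0.994, 0.582]
wrist_force: [0.5, -0.4, -2.8]
width: 0.078
(array([  0.3,  18.7, -11.2]), array([59.1, -1.3,  0.5]))
```

View pics/s4.png

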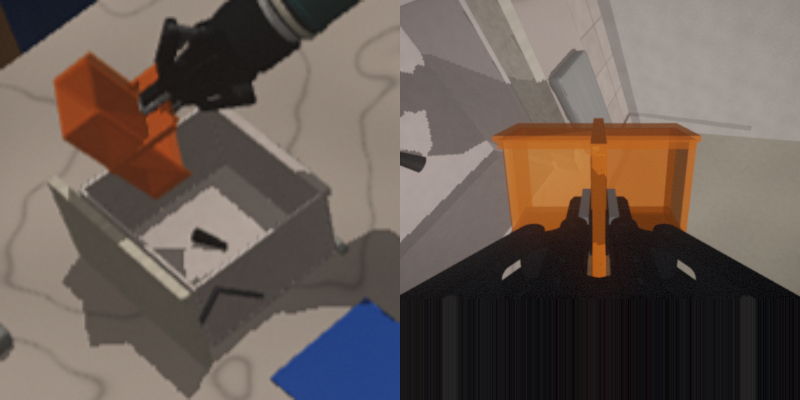

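The tub looks empty in the wrist view. One tip is seen in the bin at left-pane (210,240), and something dark is at (412,160) in the wrist pane. I level the tub and count the tips.

```bash
python3 -m inch '[{"dx":0,"dy":0.003,"dz":-0.002,"ax":9,"ay":0,"az":0,"fingers":-1},{"dx":0,"dy":0.006,"dz":-0.004,"ax":18,"ay":0,"az":0,"fingers":-1},{"dx":0,"dy":0.009,"dz":-0.006,"ax":27,"ay":0,"az":0,"fingers":-1},{"dx":0,"dy":0.012,"dz":-0.008,"ax":36,"ay":0,"az":0,"fingers":-1},{"dx":0,"dy":0.015,"dz":-0.01,"ax":45,"ay":-1,"az":0,"fingers":-1},{"dx":0,"dy":0.0187,"dz":-0.011,"ax":54,"ay":-1,"az":0.5,"fingers":-1},{"dx":0,"dy":0.0187,"dz":-0.011,"ax":59,"ay":-1.3,"az":0.5,"fingers":-1},{"dx":0,"dy":0.0187,"dz":-0.011,"ax":59,"ay":-1.3,"az":0.5,"fingers":-1}]' 80
python3 - <<'E'
from h import *
# back to mat: bar/TCP at (.5985,-.179), yaw -4
print(go([.5985,-.1791,.25],-4),go([.5985,-.1791,.063],-4))
for c in("scene","top"):
  im,d=bot.read_camera(c)
  for n in ("tip0_c",):
    for m in bot.masks_of(c,n)[:6]:
        P=cloud(c,d,m["region"]);print(c,round(m["p"],2),np.round(m["box"]),np.median(P,0).round(3))
  if c=="scene": a=im[60:230,100:270]
  else: b=im[170:320,440:620]
cv2.imwrite("pics/s5.png",np.hstack([cv2.resize(a,(400,400)),cv2.resize(b,(400,400))]))
E
```

```text
time: 21.48
tool_pos: [0.6021, -0.4472, 0.2488]
tcp_rot: [2.353, 1.3, 0.467]
wrist_force: [2.0, 2.4, -3.3]
width: 0.08
(array([ 227.7, -131. ,  -53.6]), array([ 30.9,   2. , -27.5])) (array([ 210.6, -224.9,  107.2]), array([ 30.9,   2. , -27.5]))
```

View pics/s5.png

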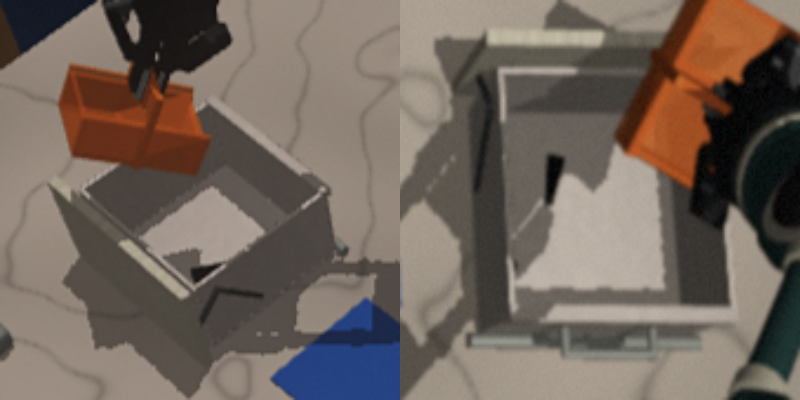

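```bash
python3 -m inch '[{"dx":0.02,"dy":-0.01,"dz":-0.004,"ax":8,"ay":0.5,"az":-7,"fingers":-1},{"dx":0.06,"dy":-0.03,"dz":-0.014,"ax":16,"ay":1,"az":-14,"fingers":-1},{"dx":0.1,"dy":-0.055,"dz":-0.023,"ax":24,"ay":1.5,"az":-21,"fingers":-1},{"dx":0.14,"dy":-0.08,"dz":-0.033,"ax":30.9,"ay":2,"az":-27.5,"fingers":-1},{"dx":0.18,"dy":-0.105,"dz":-0.043,"ax":30.9,"ay":2,"az":-27.5,"fingers":-1},{"dx":0.21,"dy":-0.12,"dz":-0.05,"ax":30.9,"ay":2,"az":-27.5,"fingers":-1},{"dx":0.2277,"dy":-0.131,"dz":-0.0536,"ax":30.9,"ay":2,"az":-27.5,"fingers":-1},{"dx":0.2277,"dy":-0.131,"dz":-0.0536,"ax":30.9,"ay":2,"az":-27.5,"fingers":-1},{"dx":0.2277,"dy":-0.131,"dz":-0.0536,"ax":30.9,"ay":2,"az":-27.5,"fingers":-1},{"dx":0.2277,"dy":-0.131,"dz":-0.0536,"ax":30.9,"ay":2,"az":-27.5,"fingers":-1}]' 80
python3 - <<'E'
from h import *
print(go([.5985,-.1791,.063],-4))
for c in("scene","top"):
  im,d=bot.read_camera(c)
  for m in bot.masks_of(c,"tip0_c")[:6]:
        P=cloud(c,d,m["region"]);print(c,round(m["p"],2),np.round(m["box"]),np.median(P,0).round(3))
  if c=="scene": a=im[50:240,100:290]
  else: b=im[150:330,390:620]
cv2.imwrite("pics/s6.png",np.hstack([cv2.resize(a,(400,400)),cv2.resize(b,(400,400))]))
E
```

```text
time: 22.92
tool_pos: [0.6011, -0.1807, 0.2507]
tcp_rot: [2.285, 2.138, 0.009]
wrist_force: [0.8, -0.5, -1.9]
width: 0.08
(array([  2.2,  -5.2, 187.7]), array([0.8, 0.2, 0.2]))
top 0.25 [289. 313. 319. 359.] [0.424 0.053 0.012]
```

View pics/s6.png

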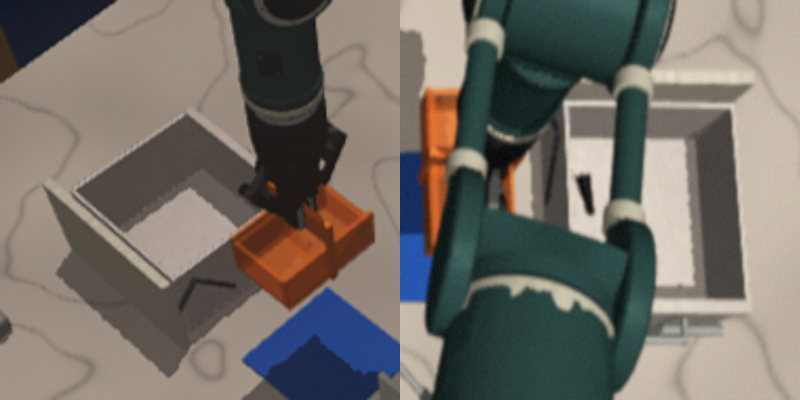

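The tub's inside, at left-pane (300,245), looks empty. One tip shows in the bin at right-pane (585,195) and the rest of the bin is hidden. I set the tub down and recheck once the arm is away.

```bash
python3 -m inch '[{"dx":0.0022,"dy":-0.002,"dz":0.04,"ax":0.8,"ay":0.2,"az":0.2,"fingers":-1},{"dx":0.0022,"dy":-0.002,"dz":0.09,"ax":0.8,"ay":0.2,"az":0.2,"fingers":-1},{"dx":0.0022,"dy":-0.002,"dz":0.135,"ax":0.8,"ay":0.2,"az":0.2,"fingers":-1},{"dx":0.0022,"dy":-0.002,"dz":0.165,"ax":0.8,"ay":0.2,"az":0.2,"fingers":-1},{"dx":0.0022,"dy":-0.002,"dz":0.18,"ax":0.8,"ay":0.2,"az":0.2,"fingers":-1},{"dx":0.0022,"dy":-0.002,"dz":0.187,"ax":0.8,"ay":0.2,"az":0.2,"fingers":-1},{"dx":0.0022,"dy":-0.002,"dz":0.189,"ax":0.8,"ay":0.2,"az":0.2,"fingers":-1},{"dx":0.0022,"dy":-0.002,"dz":0.189,"ax":0.8,"ay":0.2,"az":0.2,"fingers":-1}]' 80
python3 -m inch '[{"dx":0,"dy":0,"dz":0.001,"ax":0,"ay":0,"az":0,"fingers":-1},{"dx":0,"dy":0,"dz":0.001,"ax":0,"ay":0,"az":0,"fingers":-1}]' 80
```

```text
time: 24.12
tool_pos: [0.6028, -0.1794, 0.0632]
tcp_rot: [2.296, 2.141, -0.0]
wrist_force: [-0.5, 0.5, -2.1]
width: 0.084
time: 24.38
tool_pos: [0.6034, -0.1795, 0.0631]
tcp_rot: [2.295, 2.14, 0.001]
wrist_force: [0.1, -0.1, -2.1]
width: 0.079
```

```bash
python3 -m inch '[{"dx":0,"dy":0,"dz":0.002,"ax":0,"ay":0,"az":0,"fingers":-1},{"dx":0,"dy":0,"dz":0.003,"ax":0,"ay":0,"az":0,"fingers":-1},{"dx":0,"dy":0,"dz":0.003,"ax":0,"ay":0,"az":0,"fingers":-1}]' 80
```

```text
time: 24.75
tool_pos: [0.6038, -0.1796, 0.0619]
tcp_rot: [2.295, 2.14, 0.001]
wrist_force: [-3.8, 0.9, 7.4]
width: 0.08
```

```bash
python3 -m inch '[{"dx":0,"dy":0,"dz":-0.001,"ax":0,"ay":0,"az":0,"fingers":-0.5},{"dx":0,"dy":0,"dz":-0.001,"ax":0,"ay":0,"az":0,"fingers":-0.2},{"dx":0,"dy":0,"dz":-0.001,"ax":0,"ay":0,"az":0,"fingers":0},{"dx":0,"dy":0,"dz":-0.03,"ax":0,"ay":0,"az":0,"fingers":0},{"dx":0,"dy":0,"dz":-0.08,"ax":0,"ay":0,"az":0,"fingers":0},{"dx":0,"dy":0,"dz":-0.13,"ax":0,"ay":0,"az":0,"fingers":0},{"dx":0,"dy":0,"dz":-0.14,"ax":0,"ay":0,"az":0,"fingers":0}]'
python3 - <<'E'
from h import *
print(go([.4285,.1655,.18],-43.5))
E
```

```text
time: 25.62
tool_pos: [0.6061, -0.1803, 0.2071]
tcp_rot: [2.289, 2.135, 0.008]
wrist_force: [-0.3, -0.3, 0.1]
width: 0.502
(array([ 332.6, -201.6,   23.4]), array([ 0.7, -0. , 39.5]))
```

```bash
python3 -m inch '[{"dx":0.333,"dy":-0.2016,"dz":0.0234,"ax":0.7,"ay":0,"az":39.5,"fingers":0},{"dx":0.333,"dy":-0.2016,"dz":0.0234,"ax":0.7,"ay":0,"az":39.5,"fingers":0},{"dx":0.333,"dy":-0.2016,"dz":0.0234,"ax":0.7,"ay":0,"az":39.5,"fingers":0},{"dx":0.333,"dy":-0.2016,"dz":0.0234,"ax":0.7,"ay":0,"az":39.5,"fingers":0},{"dx":0.333,"dy":-0.2016,"dz":0.0234,"ax":0.7,"ay":0,"az":39.5,"fingers":0},{"dx":0.333,"dy":-0.2016,"dz":0.0234,"ax":0.7,"ay":0,"az":39.5,"fingers":0},{"dx":0.333,"dy":-0.2016,"dz":0.0234,"ax":0.7,"ay":0,"az":39.5,"fingers":0},{"dx":0.333,"dy":-0.2016,"dz":0.0234,"ax":0.7,"ay":0,"az":39.5,"fingers":0},{"dx":0.333,"dy":-0.2016,"dz":0.0234,"ax":0.7,"ay":0,"az":39.5,"fingers":0},{"dx":0.333,"dy":-0.2016,"dz":0.0234,"ax":0.7,"ay":0,"az":39.5,"fingers":0}]'
cat >> h.py <<'E'
def loop(X,hsv,c,r=.06):
    "handle centre, yaw from dark pixels near c above the counter"
    m=(np.hypot(X[:,0]-c[0],X[:,1]-c[1])<r)&(X[:,2]>.004)&(X[:,2]<.06)&(hsv[:,2]<75)
    P=X[m];(cc,s,a)=cv2.minAreaRect(P[:,:2].astype(np.float32));cen=np.array(cc)
    vx,vy=cv2.fitLine(P[:,:2].astype(np.float32),cv2.DIST_HUBER,0,.001,.001)[:2].ravel()
    return cen.round(4),np.round(s,4),round(np.degrees(np.arctan2(vy,vx))%180,1),len(P),np.median(P[:,2]).round(4)
E
python3 - <<'E'
from wl import *
print(pose()[0],bot.read_state()["q"].round(2));print(loop(X,hsv,(.4285,.1655)))
t,d=bot.read_camera("top")
XX=cloud("top",d,np.ones(d.shape,bool));v,u=np.nonzero(d>0);h2=cv2.cvtColor(t,cv2.COLOR_BGR2HSV)[v,u]
for c in [(.4157,.0472),(.4205,-.169)]: print(loop(XX,h2,c))
b=(abs(XX[:,0]-.592)<.09)&(abs(XX[:,1]+.43)<.095)&(h2[:,2]<55)&(XX[:,2]<.04);print('dark in bin',b.sum())
cv2.imwrite("pics/t7.png",np.hstack([cv2.resize(t[150:330,320:620],(500,300)),cv2.resize(im,(300,225))[[*range(225)]+[224]*75]]))
E
```

```text
time: 26.88
tool_pos: [0.4293, 0.1647, 0.1799]
tcp_rot: [2.887, 1.237, 0.0]
wrist_force: [-0.1, -0.3, -0.4]
width: 0.5
[0.42924957 0.16475287 0.1799661 ] [ 0.31 -0.11  2.1  -0.    1.15  1.07]
(array([0.4274, 0.1651]), array([0.0648, 0.0111]), np.float32(46.7), 1064, np.float64(0.0106))
(array([0.4154, 0.0472]), array([0.0625, 0.0086]), np.float32(22.8), 121, np.float64(0.0128))
(array([ 0.4495, -0.2132]), array([0.051 , 0.0109]), np.float32(38.3), 110, np.float64(0.0131))
dark in bin 88
```

View pics/t7.png

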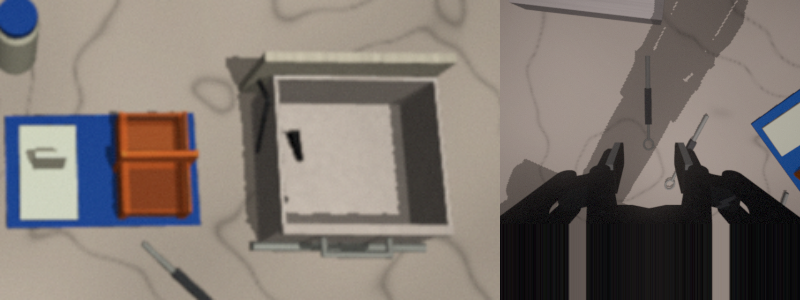

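The tub stands empty on the mat at (155,165) and the lid lies at (48,172). One tip is visible in the bin at (293,145), while the bin's left floor strip is hidden. Loop C has been knocked about 5 cm. I grasp loop A now.

Run:
```python
from h import *
print(go([.4276,.1651,.002],-43.3))
```

```text
(array([ -0.9,  -1.4, 178. ]), array([ 0. , -0. , -0.3]))
```

```bash
python3 -m inch '[{"dx":-0.0009,"dy":-0.0014,"dz":0.06,"ax":0,"ay":0,"az":-0.3,"fingers":0},{"dx":-0.0009,"dy":-0.0014,"dz":0.11,"ax":0,"ay":0,"az":-0.3,"fingers":0},{"dx":-0.0009,"dy":-0.0014,"dz":0.15,"ax":0,"ay":0,"az":-0.3,"fingers":0},{"dx":-0.0009,"dy":-0.0014,"dz":0.17,"ax":0,"ay":0,"az":-0.3,"fingers":-0.2},{"dx":-0.0009,"dy":-0.0014,"dz":0.177,"ax":0,"ay":0,"az":-0.3,"fingers":-0.3},{"dx":-0.0009,"dy":-0.0014,"dz":0.178,"ax":0,"ay":0,"az":-0.3,"fingers":-0.3},{"dx":-0.0009,"dy":-0.0014,"dz":0.178,"ax":0,"ay":0,"az":-0.3,"fingers":-1},{"dx":-0.0009,"dy":-0.0014,"dz":0.178,"ax":0,"ay":0,"az":-0.3,"fingers":-1},{"dx":-0.0009,"dy":-0.0014,"dz":0.178,"ax":0,"ay":0,"az":-0.3,"fingers":-1},{"dx":-0.0009,"dy":-0.0014,"dz":0.178,"ax":0,"ay":0,"az":-0.3,"fingers":-1},{"dx":-0.0009,"dy":-0.0014,"dz":0.178,"ax":0,"ay":0,"az":-0.3,"fingers":-1},{"dx":-0.0009,"dy":-0.0014,"dz":0.15,"ax":0,"ay":0,"az":-0.3,"fingers":-1},{"dx":-0.0009,"dy":-0.0014,"dz":0.11,"ax":0,"ay":0,"az":-0.3,"fingers":-1},{"dx":-0.0009,"dy":-0.0014,"dz":0.07,"ax":0,"ay":0,"az":-0.3,"fingers":-1},{"dx":-0.0009,"dy":-0.0014,"dz":0.05,"ax":0,"ay":0,"az":-0.3,"fingers":-1},{"dx":-0.0009,"dy":-0.0014,"dz":0.05,"ax":0,"ay":0,"az":-0.3,"fingers":-1}]' 60
cat >> h.py <<'E'
ryaw=40.2;fc=np.array([.5424,.3947])
def eye(k,back,z,dyaw=0,side=0):
    "TCP target with handle centre `back` m in front of eyelet k (0..3 along +row y)"
    a=np.radians(ryaw);ux=np.array([np.cos(a),np.sin(a)]);uy=np.array([-ux[1],ux[0]])
    c=fc+uy*((k-1.5)*.052+side)-ux*back;return go([*c,z],ryaw-90-dyaw)
E
python3 - <<'E'
from h import *
print(eye(1,.101,.13))
E
```

```text
time: 28.98
tool_pos: [0.429, 0.1658, 0.1319]
tcp_rot: [2.884, 1.244, 0.008]
wrist_force: [0.5, -0.4, -0.1]
width: 0.118
(array([141.1, -60.1,   2.4]), array([ 0.1, -0.2,  6.5]))
```

```bash
python3 -m inch '[{"dx":0.05,"dy":-0.02,"dz":0,"ax":0,"ay":0,"az":2,"fingers":-1},{"dx":0.1,"dy":-0.043,"dz":0.002,"ax":0.1,"ay":-0.2,"az":5,"fingers":-1},{"dx":0.1411,"dy":-0.0601,"dz":0.0024,"ax":0.1,"ay":-0.2,"az":6.5,"fingers":-1},{"dx":0.1411,"dy":-0.0601,"dz":0.0024,"ax":0.1,"ay":-0.2,"az":6.5,"fingers":-1},{"dx":0.1411,"dy":-0.0601,"dz":0.0024,"ax":0.1,"ay":-0.2,"az":6.5,"fingers":-1},{"dx":0.1411,"dy":-0.0601,"dz":0.0024,"ax":0.1,"ay":-0.2,"az":6.5,"fingers":-1}]' 60
python3 - <<'E'
from wl import *
print(eye(1,.101,.042))
a=np.radians(ryaw);ux=np.array([np.cos(a),np.sin(a)]);uy=np.array([-ux[1],ux[0]])
rel=(X[:,:2]-fc);f=(abs(rel@ux)<.03)&(X[:,2]>.07)&(X[:,2]<.09)&(hsv[:,0]>95)&(hsv[:,0]<130)&(hsv[:,1]>100)
F=X[f];print(len(F));r=rect(F);print(r,F[:,2].mean()); 
fl=cv2.fitLine(F[:,:2].astype(np.float32),cv2.DIST_HUBER,0,.001,.001).ravel();print('yaw',np.degrees(np.arctan2(fl[1],fl[0]))-90)
print('row extent',np.percentile(rel[f]@uy,[.5,99.5]),'x',np.percentile(rel[f]@ux,[1,99]))
b=X[(abs(rel@ux+.05)<.045)&(X[:,2]>.03)&(X[:,2]<.045)&(abs(rel@uy)<.11)];print('block z',np.median(b[:,2]))
cv2.imwrite("pics/w8.png",im)
E
```

```text
time: 29.72
tool_pos: [0.4811, 0.3082, 0.129]
tcp_rot: [2.95, 1.078, -0.002]
wrist_force: [-0.0, -0.6, -1.2]
width: 0.116
(array([ 1.4, -0.6, 87.4]), array([ 0. ,  0. , -0.1]))
9124
(array([0.5427, 0.3934]), array([0.0083, 0.2119]), 40.33) 0.07887411720600049
yaw -139.80228
row extent [-0.10582319  0.10277042] x [-0.00459406  0.00314726]
block z 0.03501944929236503
```

View pics/w8.png

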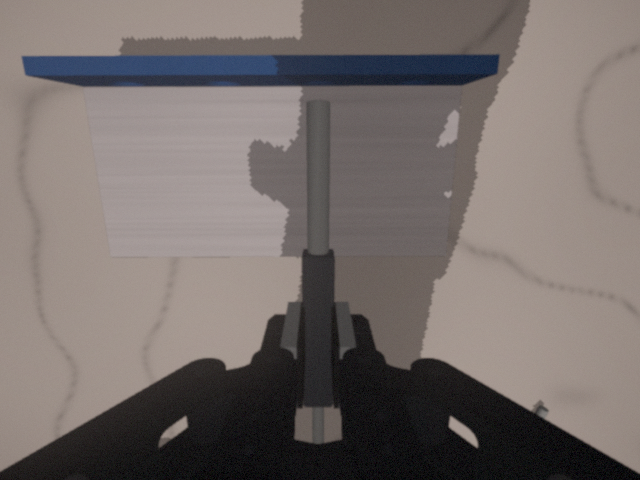

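The rod runs straight up the picture at u=318, its end at (317,102), square to the flange at rows 58–85. Before going in I measure the rod's line and height.

```bash
sed -i 's/fc=np.array(.*/fc=np.array([.5426,.3938])/' h.py
cat > rod.py <<'E'
from wl import *
a=np.radians(ryaw);ux=np.array([np.cos(a),np.sin(a)]);uy=np.array([-ux[1],ux[0]])
p,R0=pose();rel=X[:,:2]-p[:2];al=rel@ux;la=rel@uy
s=(abs(la)<.015)&(X[:,2]>p[2]-.012)&(X[:,2]<p[2]+.022)
for lo,hi in[(.012,.03),(.036,.05),(.05,.065),(.065,.08),(.08,.1)]:
    q=s&(al>lo)&(al<hi);print(lo,q.sum(),'lat mm',round(np.median(la[q])*1e3,1),'top rel tcp',round(np.percentile(X[q,2],80)*1e3-p[2]*1e3,1))
print('rod end along',np.percentile(al[s],99.5).round(4),'tcp to fc along',((fc-p[:2])@ux).round(4),'row',((p[:2]-fc)@uy*1e3).round(1))
E
python3 rod.py; python3 -c "
from h import *
print(eye(1,.101,.042))"
```

```text
0.012 1544 lat mm -0.3 top rel tcp 7.7
0.036 845 lat mm -0.4 top rel tcp 5.2
0.05 978 lat mm -0.4 top rel tcp 5.2
0.065 1095 lat mm -0.4 top rel tcp 5.1
0.08 233 lat mm -0.4 top rel tcp 5.1
rod end along 0.0822 tcp to fc along 0.1016 row -25.8
(array([ 0.6,  0.2, 87.7]), array([ 0. , -0. , -0.1]))
```

```bash
python3 -m inch '[{"dx":0,"dy":0,"dz":0.04,"ax":0,"ay":0,"az":0,"fingers":-1},{"dx":0.0006,"dy":0,"dz":0.075,"ax":0,"ay":0,"az":0,"fingers":-1},{"dx":0.0006,"dy":0,"dz":0.086,"ax":0,"ay":0,"az":0,"fingers":-1},{"dx":0.0006,"dy":0,"dz":0.0865,"ax":0,"ay":0,"az":0,"fingers":-1},{"dx":0.0006,"dy":0,"dz":0.0865,"ax":0,"ay":0,"az":0,"fingers":-1},{"dx":0.0006,"dy":0,"dz":0.0865,"ax":0,"ay":0,"az":0,"fingers":-1}]' 60; python3 rod.py; python3 -c "
from h import *
print(eye(1,.038,.043))"
```

```text
time: 30.58
tool_pos: [0.4834, 0.3095, 0.0449]
tcp_rot: [-2.951, -1.078, -0.005]
wrist_force: [0.7, -0.8, -0.8]
width: 0.116
0.012 3336 lat mm 0.0 top rel tcp 7.3
0.036 2744 lat mm -0.0 top rel tcp 4.2
0.05 3204 lat mm -0.0 top rel tcp 4.1
0.065 3486 lat mm -0.1 top rel tcp 4.1
0.08 5599 lat mm -0.1 top rel tcp 5.2
rod end along 0.0974 tcp to fc along 0.0998 row -26.0
(array([61.8, -0.1,  1.9]), array([ 0.1, -0.2, -0.1]))
```

```bash
python3 -m inch '[{"dx":0.006,"dy":0,"dz":0.0018,"ax":0.1,"ay":-0.2,"az":-0.1,"fingers":-1},{"dx":0.012,"dy":0,"dz":0.0018,"ax":0.1,"ay":-0.2,"az":-0.1,"fingers":-1},{"dx":0.018,"dy":0,"dz":0.0018,"ax":0.1,"ay":-0.2,"az":-0.1,"fingers":-1},{"dx":0.024,"dy":0,"dz":0.0018,"ax":0.1,"ay":-0.2,"az":-0.1,"fingers":-1},{"dx":0.03,"dy":0,"dz":0.0018,"ax":0.1,"ay":-0.2,"az":-0.1,"fingers":-1}]' 60
python3 -m inch '[{"dx":0.006,"dy":0,"dz":0,"ax":0,"ay":0,"az":0,"fingers":-1},{"dx":0.012,"dy":0,"dz":0,"ax":0,"ay":0,"az":0,"fingers":-1},{"dx":0.019,"dy":0,"dz":0,"ax":0,"ay":0,"az":0,"fingers":-1},{"dx":0.026,"dy":0,"dz":0,"ax":0,"ay":0,"az":0,"fingers":-1},{"dx":0.031,"dy":0,"dz":0,"ax":0,"ay":0,"az":0,"fingers":-1},{"dx":0.031,"dy":0,"dz":0,"ax":0,"ay":0,"az":0,"fingers":-1}]' 60
python3 -c "
from h import *
print(eye(1,.038,.04))"
```

```text
time: 31.25
tool_pos: [0.5064, 0.3291, 0.0428]
tcp_rot: [-2.95, -1.08, 0.002]
wrist_force: [-1.1, 0.3, -1.0]
width: 0.115
time: 32.0
tool_pos: [0.5304, 0.3494, 0.0429]
tcp_rot: [-2.95, -1.08, 0.001]
wrist_force: [-0.1, 0.7, -0.6]
width: 0.116
(array([-0.1, -0.1,  2.9]), array([-0.,  0.,  0.]))
```

```bash
python3 -m inch '[{"dx":0,"dy":0,"dz":0.002,"ax":0,"ay":0,"az":0,"fingers":-1},{"dx":0,"dy":0,"dz":0.0032,"ax":0,"ay":0,"az":0,"fingers":-1},{"dx":0,"dy":0,"dz":0.0032,"ax":0,"ay":0,"az":0,"fingers":-0.6},{"dx":0,"dy":0,"dz":0.003,"ax":0,"ay":0,"az":0,"fingers":-0.35},{"dx":0,"dy":0,"dz":0.001,"ax":0,"ay":0,"az":0,"fingers":-0.35},{"dx":0,"dy":0,"dz":-0.02,"ax":0,"ay":0,"az":0,"fingers":-0.35},{"dx":0,"dy":0,"dz":-0.06,"ax":0,"ay":0,"az":0,"fingers":-0.35},{"dx":0,"dy":0,"dz":-0.11,"ax":0,"ay":0,"az":0,"fingers":0},{"dx":0,"dy":0,"dz":-0.12,"ax":0,"ay":0,"az":0,"fingers":0}]' 60
python3 - <<'E'
from wl import *
print(go([.4154,.0472,.15],-67.2))
print(loop(X,hsv,(.53,.35),.05))
for c in ("scene",):
  im,d=bot.read_camera(c);X=cloud(c,d,np.ones(d.shape,bool));v,u=np.nonzero(d>0);h=cv2.cvtColor(im,cv2.COLOR_BGR2HSV)[v,u]
  for q in [(.4154,.0472),(.4495,-.2132)]: print(loop(X,h,q))
E
```

```text
time: 33.12
tool_pos: [0.5337, 0.3513, 0.17]
tcp_rot: [-2.948, -1.08, -0.015]
wrist_force: [0.3, 0.3, -0.1]
width: 0.5
(array([-286.3,  155.8,   16.9]), array([-0. , -0.5, 17.4]))
(array([0.5316, 0.3638]), array([0.0811, 0.0556]), np.float32(41.2), 2072, np.float64(0.0457))
(array([0.414 , 0.0493]), array([0.0643, 0.0097]), np.float32(22.6), 80, np.float64(0.012))
(array([ 0.4451, -0.2164]), array([0.0639, 0.0099]), np.float32(42.9), 68, np.float64(0.0115))
```

```bash
python3 -m inch '[{"dx":-0.286,"dy":0.156,"dz":-0.01,"ax":0,"ay":-0.5,"az":17.4,"fingers":0},{"dx":-0.286,"dy":0.156,"dz":0,"ax":0,"ay":-0.5,"az":17.4,"fingers":0},{"dx":-0.286,"dy":0.156,"dz":0.0169,"ax":0,"ay":-0.5,"az":17.4,"fingers":0},{"dx":-0.286,"dy":0.156,"dz":0.0169,"ax":0,"ay":-0.5,"az":17.4,"fingers":0},{"dx":-0.286,"dy":0.156,"dz":0.0169,"ax":0,"ay":-0.5,"az":17.4,"fingers":0},{"dx":-0.286,"dy":0.156,"dz":0.0169,"ax":0,"ay":-0.5,"az":17.4,"fingers":0},{"dx":-0.286,"dy":0.156,"dz":0.0169,"ax":0,"ay":-0.5,"az":17.4,"fingers":0},{"dx":-0.286,"dy":0.156,"dz":0.0169,"ax":0,"ay":-0.5,"az":17.4,"fingers":0},{"dx":-0.286,"dy":0.156,"dz":0.0169,"ax":0,"ay":-0.5,"az":17.4,"fingers":0}]' 60
python3 - <<'E'
from wl import *
l=loop(X,hsv,(.415,.0475));print(pose()[0],l);print(go([*l[0],.0015],l[2]-90))
t,d=bot.read_camera("top");XX=cloud("top",d,np.ones(d.shape,bool));v,u=np.nonzero(d>0);h2=cv2.cvtColor(t,cv2.COLOR_BGR2HSV)[v,u];print(loop(XX,h2,(.445,-.214)))
E
```

```text
time: 34.35
tool_pos: [0.4152, 0.0477, 0.1483]
tcp_rot: [3.078, 0.625, -0.005]
wrist_force: [0.4, 0.0, 0.7]
width: 0.507
[0.41516706 0.0476258  0.14834829] (array([0.4188, 0.048 ]), array([0.0545, 0.0111]), np.float32(23.1), 1065, np.float64(0.0106))
(array([  4. ,   1.1, 146.8]), array([-0. ,  0.2, -0.2]))
(array([ 0.4452, -0.217 ]), array([0.0624, 0.0122]), np.float32(42.5), 156, np.float64(0.0127))
```

```bash
python3 -m inch '[{"dx":0,"dy":0.001,"dz":0.06,"ax":0,"ay":0.2,"az":-0.2,"fingers":0},{"dx":0,"dy":0.001,"dz":0.11,"ax":0,"ay":0.2,"az":-0.2,"fingers":-0.2},{"dx":0,"dy":0.001,"dz":0.135,"ax":0,"ay":0.2,"az":-0.2,"fingers":-0.3},{"dx":0,"dy":0.001,"dz":0.1455,"ax":0,"ay":0.2,"az":-0.2,"fingers":-0.3},{"dx":0,"dy":0.001,"dz":0.1465,"ax":0,"ay":0.2,"az":-0.2,"fingers":-0.3},{"dx":0,"dy":0.001,"dz":0.1465,"ax":0,"ay":0.2,"az":-0.2,"fingers":-0.3},{"dx":0,"dy":0.001,"dz":0.1465,"ax":0,"ay":0.2,"az":-0.2,"fingers":-1},{"dx":0,"dy":0.001,"dz":0.1465,"ax":0,"ay":0.2,"az":-0.2,"fingers":-1},{"dx":0,"dy":0.001,"dz":0.1465,"ax":0,"ay":0.2,"az":-0.2,"fingers":-1},{"dx":0,"dy":0.001,"dz":0.1465,"ax":0,"ay":0.2,"az":-0.2,"fingers":-1},{"dx":0,"dy":0.001,"dz":0.12,"ax":0,"ay":0.2,"az":-0.2,"fingers":-1},{"dx":0,"dy":0.001,"dz":0.07,"ax":0,"ay":0.2,"az":-0.2,"fingers":-1},{"dx":0,"dy":0.001,"dz":0.02,"ax":0,"ay":0.2,"az":-0.2,"fingers":-1},{"dx":0,"dy":0.001,"dz":0.01,"ax":0,"ay":0.2,"az":-0.2,"fingers":-1}]' 60
python3 -c "
from h import *
print(eye(2,.101,.13))"
```

```text
time: 36.2
tool_pos: [0.4186, 0.0467, 0.1428]
tcp_rot: [3.077, 0.63, 0.014]
wrist_force: [0.7, -1.0, 0.1]
width: 0.116
(array([ 146.1, -265.8,   13.2]), array([  0.2,  -0.4, -17.1]))
```

```bash
python3 -m inch '[{"dx":0.025,"dy":-0.045,"dz":0,"ax":0,"ay":0,"az":-3,"fingers":-1},{"dx":0.05,"dy":-0.091,"dz":0,"ax":0,"ay":0,"az":-6,"fingers":-1},{"dx":0.075,"dy":-0.137,"dz":0.004,"ax":0,"ay":0,"az":-9,"fingers":-1},{"dx":0.1,"dy":-0.182,"dz":0.008,"ax":0.1,"ay":-0.2,"az":-12,"fingers":-1},{"dx":0.125,"dy":-0.228,"dz":0.011,"ax":0.2,"ay":-0.4,"az":-15,"fingers":-1},{"dx":0.1461,"dy":-0.2658,"dz":0.0132,"ax":0.2,"ay":-0.4,"az":-17.1,"fingers":-1},{"dx":0.1461,"dy":-0.2658,"dz":0.0132,"ax":0.2,"ay":-0.4,"az":-17.1,"fingers":-1},{"dx":0.1461,"dy":-0.2658,"dz":0.0132,"ax":0.2,"ay":-0.4,"az":-17.1,"fingers":-1}]' 60
python3 rod.py;python3 -c "
from h import *
print(eye(2,.101,.044))"
```

```text
time: 37.2
tool_pos: [0.4477, 0.3477, 0.1288]
tcp_rot: [2.948, 1.08, -0.002]
wrist_force: [0.2, -0.5, 0.3]
width: 0.121
0.012 1604 lat mm -0.3 top rel tcp 7.6
0.036 849 lat mm 0.1 top rel tcp 5.1
0.05 967 lat mm 0.1 top rel tcp 5.0
0.065 1111 lat mm -0.3 top rel tcp 5.0
0.08 179 lat mm 0.1 top rel tcp 4.8
rod end along 0.0816 tcp to fc along 0.1024 row 25.6
(array([ 1.5, -0.5, 85.1]), array([0.1, 0.1, 0. ]))
```

```bash
python3 -m inch '[{"dx":0,"dy":-0.0005,"dz":0.04,"ax":0.1,"ay":0,"az":0,"fingers":-1},{"dx":0.001,"dy":-0.0005,"dz":0.075,"ax":0.1,"ay":0,"az":0,"fingers":-1},{"dx":0.001,"dy":-0.0005,"dz":0.0865,"ax":0.1,"ay":0,"az":0,"fingers":-1},{"dx":0.001,"dy":-0.0005,"dz":0.087,"ax":0.1,"ay":0,"az":0,"fingers":-1},{"dx":0.001,"dy":-0.0005,"dz":0.087,"ax":0.1,"ay":0,"az":0,"fingers":-1},{"dx":0.001,"dy":-0.0005,"dz":0.087,"ax":0.1,"ay":0,"az":0,"fingers":-1}]' 60; python3 -c "
from h import *
print(eye(2,.038,.043))"
```

```text
time: 38.0
tool_pos: [0.4494, 0.3489, 0.0438]
tcp_rot: [-2.949, -1.079, -0.002]
wrist_force: [0.1, -0.7, -0.3]
width: 0.113
(array([62.2, -0.1,  0.8]), array([-0. , -0.1,  0. ]))
```

```bash
python3 -m inch '[{"dx":0.006,"dy":0,"dz":0.0008,"ax":0,"ay":0,"az":0,"fingers":-1},{"dx":0.012,"dy":0,"dz":0.0008,"ax":0,"ay":0,"az":0,"fingers":-1},{"dx":0.018,"dy":0,"dz":0.0008,"ax":0,"ay":0,"az":0,"fingers":-1},{"dx":0.024,"dy":0,"dz":0.0008,"ax":0,"ay":0,"az":0,"fingers":-1},{"dx":0.03,"dy":0,"dz":0.0008,"ax":0,"ay":0,"az":0,"fingers":-1}]' 60
python3 -m inch '[{"dx":0.006,"dy":0,"dz":0,"ax":0,"ay":0,"az":0,"fingers":-1},{"dx":0.012,"dy":0,"dz":0,"ax":0,"ay":0,"az":0,"fingers":-1},{"dx":0.019,"dy":0,"dz":0,"ax":0,"ay":0,"az":0,"fingers":-1},{"dx":0.026,"dy":0,"dz":0,"ax":0,"ay":0,"az":0,"fingers":-1},{"dx":0.032,"dy":0,"dz":0,"ax":0,"ay":0,"az":0,"fingers":-1},{"dx":0.032,"dy":0,"dz":0,"ax":0,"ay":0,"az":0,"fingers":-1}]' 60
python3 -c "
from h import *
print(eye(2,.038,.04))"
```

```text
time: 38.62
tool_pos: [0.4726, 0.3685, 0.0428]
tcp_rot: [-2.949, -1.079, -0.001]
wrist_force: [-0.2, 0.8, -0.6]
width: 0.116
time: 39.38
tool_pos: [0.4975, 0.3896, 0.043]
tcp_rot: [-2.949, -1.079, -0.002]
wrist_force: [-0.0, 0.2, -1.0]
width: 0.119
(array([-0.8, -0.1,  2.9]), array([-0. , -0.1,  0. ]))
```

```bash
python3 -m inch '[{"dx":0,"dy":0,"dz":0.002,"ax":0,"ay":0,"az":0,"fingers":-1},{"dx":0,"dy":0,"dz":0.0032,"ax":0,"ay":0,"az":0,"fingers":-1},{"dx":0,"dy":0,"dz":0.0032,"ax":0,"ay":0,"az":0,"fingers":-0.6},{"dx":0,"dy":0,"dz":0.003,"ax":0,"ay":0,"az":0,"fingers":-0.35},{"dx":0,"dy":0,"dz":0.001,"ax":0,"ay":0,"az":0,"fingers":-0.35},{"dx":0,"dy":0,"dz":-0.02,"ax":0,"ay":0,"az":0,"fingers":-0.35},{"dx":0,"dy":0,"dz":-0.06,"ax":0,"ay":0,"az":0,"fingers":-0.35},{"dx":0,"dy":0,"dz":-0.11,"ax":0,"ay":0,"az":0,"fingers":0},{"dx":0,"dy":0,"dz":-0.13,"ax":0,"ay":0,"az":0,"fingers":0}]' 60
python3 - <<'E'
from h import *
im,d=bot.read_camera("top");X=cloud("top",d,np.ones(d.shape,bool));v,u=np.nonzero(d>0);h=cv2.cvtColor(im,cv2.COLOR_BGR2HSV)[v,u]
l=loop(X,h,(.445,-.217));print(l,go([*l[0],.17],l[2]-90))
E
```

```text
time: 40.5
tool_pos: [0.4996, 0.3909, 0.1788]
tcp_rot: [-2.947, -1.079, -0.014]
wrist_force: [-0.5, 0.4, -0.6]
width: 0.499
(array([ 0.4452, -0.2171]), array([0.0622, 0.0117]), np.float32(42.0), 158, np.float64(0.0125)) (array([-434.8,  429.2,    5.4]), array([ 0. , -0.7, -1.8]))
```

```bash
python3 -m inch '[{"dx":-0.4348,"dy":0.4292,"dz":0.005,"ax":0,"ay":-0.7,"az":-1.8,"fingers":0},{"dx":-0.4348,"dy":0.4292,"dz":0.005,"ax":0,"ay":-0.7,"az":-1.8,"fingers":0},{"dx":-0.4348,"dy":0.4292,"dz":0.005,"ax":0,"ay":-0.7,"az":-1.8,"fingers":0},{"dx":-0.4348,"dy":0.4292,"dz":0.005,"ax":0,"ay":-0.7,"az":-1.8,"fingers":0},{"dx":-0.4348,"dy":0.4292,"dz":0.005,"ax":0,"ay":-0.7,"az":-1.8,"fingers":0},{"dx":-0.4348,"dy":0.4292,"dz":0.005,"ax":0,"ay":-0.7,"az":-1.8,"fingers":0},{"dx":-0.4348,"dy":0.4292,"dz":0.005,"ax":0,"ay":-0.7,"az":-1.8,"fingers":0},{"dx":-0.4348,"dy":0.4292,"dz":0.005,"ax":0,"ay":-0.7,"az":-1.8,"fingers":0},{"dx":-0.4348,"dy":0.4292,"dz":0.005,"ax":0,"ay":-0.7,"az":-1.8,"fingers":0},{"dx":-0.4348,"dy":0.4292,"dz":0.005,"ax":0,"ay":-0.7,"az":-1.8,"fingers":0},{"dx":-0.4348,"dy":0.4292,"dz":0.005,"ax":0,"ay":-0.7,"az":-1.8,"fingers":0},{"dx":-0.4348,"dy":0.4292,"dz":0.005,"ax":0,"ay":-0.7,"az":-1.8,"fingers":0},{"dx":-0.4348,"dy":0.4292,"dz":0.005,"ax":0,"ay":-0.7,"az":-1.8,"fingers":0},{"dx":-0.4348,"dy":0.4292,"dz":0.005,"ax":0,"ay":-0.7,"az":-1.8,"fingers":0}]' 60
python3 - <<'E'
from wl import *
l=loop(X,hsv,(.4452,-.2171));print(pose()[0],l,bot.read_state()["q"].round(2));print(go([*l[0],.0015],l[2]-90))
E
```

```text
time: 42.3
tool_pos: [0.4453, -0.2159, 0.1703]
tcp_rot: [2.931, 1.129, -0.001]
wrist_force: [-0.8, -0.8, 0.3]
width: 0.5
[ 0.44535057 -0.2160057   0.17037747] (array([ 0.4681, -0.1995]), array([0.001 , 0.0093]), np.float32(132.8), 14, np.float64(0.009)) [-0.5  -0.03  2.05 -0.    1.12  0.33]
(array([ 28.1,   3. , 168.9]), array([ 0. ,  0. , 89.3]))
```

Run:
```python
from wl import *
X0=X;m=(np.hypot(X[:,0]-.4452,X[:,1]+.2171)<.09)&(X[:,2]>.0045)&(X[:,2]<.03)
P=X[m];print(len(P),rect(P),np.percentile(hsv[m,2],[5,50,95]))
im2,d2=bot.read_camera("top");T=cloud("top",d2,np.ones(d2.shape,bool));v,u=np.nonzero(d2>0);h=cv2.cvtColor(im2,cv2.COLOR_BGR2HSV)[v,u]
print([x for x in (loop(T,h,(.4452,-.2171),.08),)])
cv2.imwrite("pics/w9.png",np.hstack([cv2.resize(im,(400,300)),cv2.resize(im2[200:400,350:560],(315,300))]))
```

```text
2449 (array([ 0.4632, -0.2431]), array([0.169 , 0.0737]), 39.83) [ 80.  88. 143.]
[(array([ 0.4629, -0.2019]), array([0.1126, 0.0117]), np.float32(43.7), 97, np.float64(0.0121))]
```

View pics/w9.png

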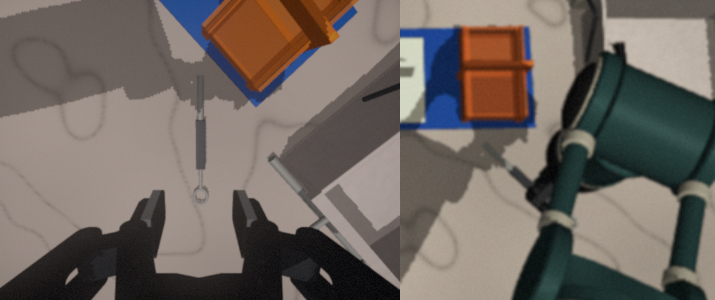

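Loop C lies in line with the jaws at left-pane (200,145), its handle simply brighter in the light. I refit it with a wider brightness band.

Run:
```python
from wl import *
m=(np.hypot(X[:,0]-.4452,X[:,1]+.2171)<.05)&(X[:,2]>.0045)&(X[:,2]<.02)&(hsv[:,2]<100)
P=X[m];a=np.radians(42.5);ux=np.array([np.cos(a),np.sin(a)]);P=P[abs((P[:,:2]-[.4452,-.2171])@[-ux[1],ux[0]])<.012]
p=pose()[0];r=P[:,:2]-p[:2];fl=cv2.fitLine(P[:,:2].astype(np.float32),2,0,.01,.01).ravel();yaw=np.degrees(np.arctan2(fl[1],fl[0]))
print(len(P),rect(P),yaw,'al',np.percentile(r@ux,[2,98]),'la',np.percentile(r@[-ux[1],ux[0]],[3,50,97]))
print(go([.4452,-.2171,.0015],yaw-90))
```

```text
1214 (array([ 0.4523, -0.2134]), array([0.0839, 0.011 ]), 42.42) 42.952026 al [-0.03252799  0.04759724] la [-0.00782203 -0.00232795  0.00267171]
(array([ -0.4,   0.2, 169. ]), array([ 0. ,  0. , -0.9]))
```

```bash
python3 -m inch '[{"dx":0,"dy":0.0018,"dz":0.06,"ax":0,"ay":0,"az":-0.9,"fingers":0},{"dx":0,"dy":0.0018,"dz":0.11,"ax":0,"ay":0,"az":-0.9,"fingers":-0.2},{"dx":0,"dy":0.0018,"dz":0.15,"ax":0,"ay":0,"az":-0.9,"fingers":-0.3},{"dx":0,"dy":0.0018,"dz":0.167,"ax":0,"ay":0,"az":-0.9,"fingers":-0.3},{"dx":0,"dy":0.0018,"dz":0.169,"ax":0,"ay":0,"az":-0.9,"fingers":-0.3},{"dx":0,"dy":0.0018,"dz":0.169,"ax":0,"ay":0,"az":-0.9,"fingers":-0.3},{"dx":0,"dy":0.0018,"dz":0.169,"ax":0,"ay":0,"az":-0.9,"fingers":-1},{"dx":0,"dy":0.0018,"dz":0.169,"ax":0,"ay":0,"az":-0.9,"fingers":-1},{"dx":0,"dy":0.0018,"dz":0.169,"ax":0,"ay":0,"az":-0.9,"fingers":-1},{"dx":0,"dy":0.0018,"dz":0.169,"ax":0,"ay":0,"az":-0.9,"fingers":-1},{"dx":0,"dy":0.0018,"dz":0.13,"ax":0,"ay":0,"az":-0.9,"fingers":-1},{"dx":0,"dy":0.0018,"dz":0.08,"ax":0,"ay":0,"az":-0.9,"fingers":-1},{"dx":0,"dy":0.0018,"dz":0.03,"ax":0,"ay":0,"az":-0.9,"fingers":-1},{"dx":0,"dy":0.0018,"dz":0,"ax":0,"ay":0,"az":-0.9,"fingers":-1},{"dx":0,"dy":0.0018,"dz":0,"ax":0,"ay":0,"az":-0.9,"fingers":-1}]' 60
python3 -c "
from h import *
for k in (0,3): print(eye(k,.101,.13))"
```

```text
time: 44.38
tool_pos: [0.4488, -0.2191, 0.1742]
tcp_rot: [2.917, 1.148, 0.007]
wrist_force: [0.7, -0.3, -0.9]
width: 0.114
(array([ 381.6, -311.8,   42.4]), array([ 0.4, -0.1,  2.8]))
(array([ 389.2, -467.7,   41.2]), array([ 0.4, -0.1,  2.8]))
```

```bash
python3 -m inch '[{"dx":0.04,"dy":-0.033,"dz":0,"ax":0,"ay":0,"az":0.3,"fingers":-1},{"dx":0.08,"dy":-0.066,"dz":0,"ax":0,"ay":0,"az":0.6,"fingers":-1},{"dx":0.12,"dy":-0.098,"dz":0,"ax":0,"ay":0,"az":0.9,"fingers":-1},{"dx":0.16,"dy":-0.131,"dz":0,"ax":0,"ay":0,"az":1.2,"fingers":-1},{"dx":0.2,"dy":-0.163,"dz":0,"ax":0,"ay":0,"az":1.5,"fingers":-1},{"dx":0.24,"dy":-0.196,"dz":0,"ax":0,"ay":0,"az":1.8,"fingers":-1},{"dx":0.28,"dy":-0.229,"dz":0.01,"ax":0.2,"ay":0,"az":2.1,"fingers":-1},{"dx":0.32,"dy":-0.261,"dz":0.02,"ax":0.3,"ay":0,"az":2.5,"fingers":-1},{"dx":0.355,"dy":-0.29,"dz":0.035,"ax":0.4,"ay":-0.1,"az":2.8,"fingers":-1},{"dx":0.3816,"dy":-0.3118,"dz":0.0424,"ax":0.4,"ay":-0.1,"az":2.8,"fingers":-1},{"dx":0.3816,"dy":-0.3118,"dz":0.0424,"ax":0.4,"ay":-0.1,"az":2.8,"fingers":-1},{"dx":0.3816,"dy":-0.3118,"dz":0.0424,"ax":0.4,"ay":-0.1,"az":2.8,"fingers":-1}]' 60
python3 rod.py;python3 -c "
from h import *
print(eye(0,.101,.043))"
```

```text
time: 45.88
tool_pos: [0.5147, 0.2682, 0.1285]
tcp_rot: [2.949, 1.079, -0.004]
wrist_force: [-0.6, 0.0, -0.1]
width: 0.115
0.012 1578 lat mm 0.0 top rel tcp 7.5
0.036 843 lat mm -0.4 top rel tcp 5.0
0.05 973 lat mm -0.4 top rel tcp 5.0
0.065 1103 lat mm -0.4 top rel tcp 4.9
0.08 111 lat mm -0.4 top rel tcp 4.7
rod end along 0.0807 tcp to fc along 0.1023 row -78.3
(array([ 1.5, -0.4, 86. ]), array([ 0. ,  0.1, -0.1]))
```

```bash
python3 -m inch '[{"dx":0,"dy":-0.0004,"dz":0.04,"ax":0,"ay":0,"az":0,"fingers":-1},{"dx":0.001,"dy":-0.0004,"dz":0.075,"ax":0,"ay":0,"az":0,"fingers":-1},{"dx":0.001,"dy":-0.0004,"dz":0.0865,"ax":0,"ay":0,"az":0,"fingers":-1},{"dx":0.001,"dy":-0.0004,"dz":0.087,"ax":0,"ay":0,"az":0,"fingers":-1},{"dx":0.001,"dy":-0.0004,"dz":0.087,"ax":0,"ay":0,"az":0,"fingers":-1},{"dx":0.001,"dy":-0.0004,"dz":0.087,"ax":0,"ay":0,"az":0,"fingers":-1}]' 60; python3 -c "
from h import *
print(eye(0,.038,.043))"
```

```text
time: 46.68
tool_pos: [0.5167, 0.2692, 0.0437]
tcp_rot: [2.95, 1.078, 0.002]
wrist_force: [-0.0, 0.9, -0.2]
width: 0.115
(array([62.2, -0.5,  0.8]), array([ 0.1, -0.1, -0.1]))
```

```bash
python3 -m inch '[{"dx":0.006,"dy":-0.0004,"dz":0.0008,"ax":0,"ay":0,"az":0,"fingers":-1},{"dx":0.012,"dy":-0.0004,"dz":0.0008,"ax":0,"ay":0,"az":0,"fingers":-1},{"dx":0.018,"dy":-0.0004,"dz":0.0008,"ax":0,"ay":0,"az":0,"fingers":-1},{"dx":0.024,"dy":-0.0004,"dz":0.0008,"ax":0,"ay":0,"az":0,"fingers":-1},{"dx":0.03,"dy":-0.0004,"dz":0.0008,"ax":0,"ay":0,"az":0,"fingers":-1}]' 60
python3 -m inch '[{"dx":0.006,"dy":0,"dz":0,"ax":0,"ay":0,"az":0,"fingers":-1},{"dx":0.012,"dy":0,"dz":0,"ax":0,"ay":0,"az":0,"fingers":-1},{"dx":0.019,"dy":0,"dz":0,"ax":0,"ay":0,"az":0,"fingers":-1},{"dx":0.026,"dy":0,"dz":0,"ax":0,"ay":0,"az":0,"fingers":-1},{"dx":0.032,"dy":0,"dz":0,"ax":0,"ay":0,"az":0,"fingers":-1},{"dx":0.032,"dy":0,"dz":0,"ax":0,"ay":0,"az":0,"fingers":-1}]' 60
python3 -c "
from h import *
print(eye(0,.038,.04))"
```

```text
time: 47.3
tool_pos: [0.5397, 0.2892, 0.0428]
tcp_rot: [2.95, 1.078, 0.002]
wrist_force: [0.1, -0.6, -0.4]
width: 0.115
time: 48.05
tool_pos: [0.5646, 0.3102, 0.0429]
tcp_rot: [2.95, 1.078, 0.002]
wrist_force: [0.8, 0.3, -0.4]
width: 0.117
(array([-0.8, -0.1,  2.9]), array([ 0.1, -0.1, -0. ]))
```

```bash
python3 -m inch '[{"dx":0,"dy":0,"dz":0.002,"ax":0,"ay":0,"az":0,"fingers":-1},{"dx":0,"dy":0,"dz":0.0032,"ax":0,"ay":0,"az":0,"fingers":-1},{"dx":0,"dy":0,"dz":0.0032,"ax":0,"ay":0,"az":0,"fingers":-0.6},{"dx":0,"dy":0,"dz":0.003,"ax":0,"ay":0,"az":0,"fingers":-0.35},{"dx":0,"dy":0,"dz":0.001,"ax":0,"ay":0,"az":0,"fingers":-0.35},{"dx":0,"dy":0,"dz":-0.02,"ax":0,"ay":0,"az":0,"fingers":-0.35},{"dx":0,"dy":0,"dz":-0.06,"ax":0,"ay":0,"az":0,"fingers":-0.35},{"dx":0,"dy":0,"dz":-0.12,"ax":0,"ay":0,"az":0,"fingers":0},{"dx":0,"dy":0,"dz":-0.18,"ax":0,"ay":0,"az":0,"fingers":0},{"dx":0,"dy":0,"dz":-0.22,"ax":0,"ay":0,"az":0,"fingers":0},{"dx":0,"dy":0,"dz":-0.22,"ax":0,"ay":0,"az":0,"fingers":0}]' 60
python3 - <<'E'
from h import *
p=[.56,-.40,.27];print(pose()[0],go(p,-36),go(p,-50))
k=bot.get_calibration("wrist");V=np.linalg.inv(k["view"]);p0,R0=pose();print('cam in tool',R0.inv().apply(V[:3,3]-p0).round(3),R0.inv().apply(V[:3,2]).round(2))
E
```

```text
time: 49.42
tool_pos: [0.5669, 0.3117, 0.2709]
tcp_rot: [-2.95, -1.078, -0.021]
wrist_force: [0.4, 0.0, 0.0]
width: 0.502
[0.5668989  0.31165668 0.27093077] (array([-464.2,  539.4,   -2.8]), array([  0.3,  -0.7, -13.8])) (array([-464.2,  539.4,   -2.8]), array([ 0.2, -0.7,  0.2]))
cam in tool [ 0.073  0.    -0.141] [-0.29  0.    0.96]
```

```bash
python3 -m inch '[{"dx":-0.4642,"dy":0.5394,"dz":-0.003,"ax":0.3,"ay":-0.7,"az":0,"fingers":0},{"dx":-0.4642,"dy":0.5394,"dz":-0.003,"ax":0.3,"ay":-0.7,"az":0,"fingers":0},{"dx":-0.4642,"dy":0.5394,"dz":-0.003,"ax":0.3,"ay":-0.7,"az":0,"fingers":0},{"dx":-0.4642,"dy":0.5394,"dz":-0.003,"ax":0.3,"ay":-0.7,"az":0,"fingers":0},{"dx":-0.4642,"dy":0.5394,"dz":-0.003,"ax":0.3,"ay":-0.7,"az":0,"fingers":0},{"dx":-0.4642,"dy":0.5394,"dz":-0.003,"ax":0.3,"ay":-0.7,"az":0,"fingers":0},{"dx":-0.4642,"dy":0.5394,"dz":-0.003,"ax":0.3,"ay":-0.7,"az":0,"fingers":0},{"dx":-0.4642,"dy":0.5394,"dz":-0.003,"ax":0.3,"ay":-0.7,"az":0,"fingers":0},{"dx":-0.4642,"dy":0.5394,"dz":-0.003,"ax":0.3,"ay":-0.7,"az":0,"fingers":0},{"dx":-0.4642,"dy":0.5394,"dz":-0.003,"ax":0.3,"ay":-0.7,"az":0,"fingers":0},{"dx":-0.4642,"dy":0.5394,"dz":-0.003,"ax":0.3,"ay":-0.7,"az":0,"fingers":0},{"dx":-0.4642,"dy":0.5394,"dz":-0.003,"ax":0.3,"ay":-0.7,"az":0,"fingers":0},{"dx":-0.4642,"dy":0.5394,"dz":-0.003,"ax":0.3,"ay":-0.7,"az":0,"fingers":0},{"dx":-0.4642,"dy":0.5394,"dz":-0.003,"ax":0.3,"ay":-0.7,"az":0,"fingers":0}]'
python3 - <<'E'
from wl import *
for n in("tip0_c",):
  for m in bot.masks_of("wrist",n)[:6]:
    P=cloud("wrist",d,m["region"]);print(round(m["p"],2),m["box"],np.median(P,0).round(3))
t,_=bot.read_camera("top");s,_=bot.read_camera("scene")
out=np.vstack([np.hstack([cv2.resize(im,(400,300)),cv2.resize(t[240:390,70:270],(400,300))]),np.hstack([cv2.resize(s[260:350,380:530],(400,300)),cv2.resize(s[150:300,200:400],(400,300))])])
cv2.imwrite("pics/f1.png",out)
E
```

```text
time: 51.18
tool_pos: [0.56, -0.3984, 0.27]
tcp_rot: [-2.948, -1.079, -0.001]
wrist_force: [0.4, 0.1, 0.3]
width: 0.501
0.91 [239.8, 208.9, 276.5, 239.7] [ 0.507 -0.364  0.016]
```

View pics/f1.png

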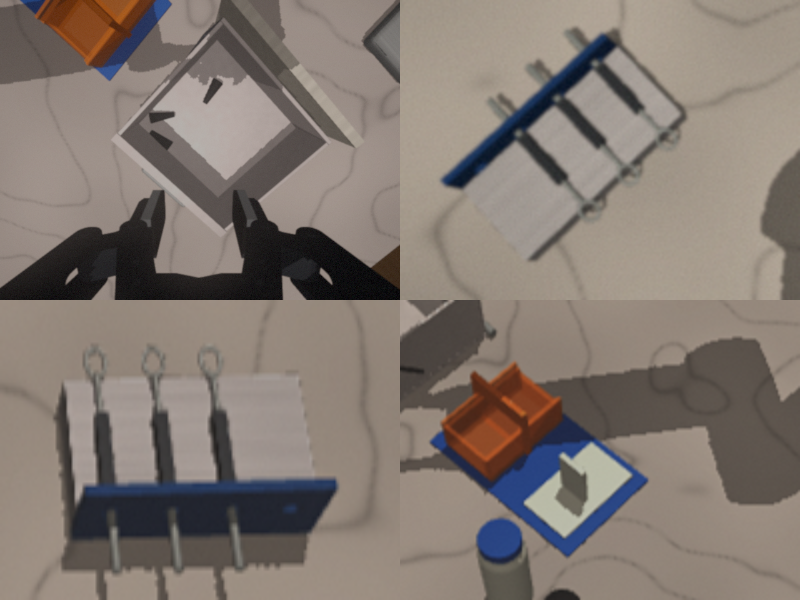

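All three tips lie in the bin (top-left pane: (212,90), (160,117), (160,140)). Three rods stick out behind the flange, with the handles on the block. The empty tub at (500,420) and the flat lid at (580,490) are both on the mat, so I hand in.

```bash
python3 -c "
from workcell import bot
print(bot.finish_job())"
```

```text
the job is handed in; nothing more can be done
None
```

The job is done and handed in at about 51 s of the 210 s allowed.

- **Tub and lid:** I carried the tub shut to the mat with bar and tab pinched together, and set it down closed. Then I slid the lid 76 mm to the rear and laid it flat on the mat. I tipped the tub over the bin and stood it back upright on the mat.
- **Ear loops:** Three were present. One was knocked about 5 cm during the run, so I located it again before picking it up. All three rods are through eyelets, with the handles left on the block.

**Last checks:** The wrist picture shows all three tips in the bin. The top and scene pictures show the rods sticking out behind the flange, and the empty tub and the lid on the mat. I never touched the beaker, tip remover or bottle, but I did not measure their positions again at the end.

**Failed or disagreeing checks:**
- My first move call was refused because its rows lacked some keys. Nothing moved.
- After the tipping, the top and scene pictures showed only one tip, because the bin wall hid the other two.
- The tip network reported only one of the three tips in the last wrist picture, so that count is from viewing the picture.
- I did not measure the handles' height on the block after letting go.

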